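# Clamp a brass tube in the holding jig with its wing nut

### The job

Push the loose brass tube along its vee cradle until its end is fully home against the end stop, then turn the wing nut clockwise, in short arcs because a rail overhangs it, until the pad grips the tube firmly. Stop at a good firm grip: overtightening crushes the thin tube. Handle the jig gently, leave the other things on the bench alone, and let go at the end.

Things in the scene. Friction and masses are not known exactly. Their poses are not given: they have to be found in the camera images.
- jig: Fixed holding jig: grey base plate 16 mm thick, from -60 to 115 mm along its x and -175 to 125 mm along its y. Origin on the bench under the axis of the upright stud (10 mm diameter, top at z 120 mm) that carries the wing nut. z up, x from the stud towards the tube and cradle, y along the tube towards the end stop.
- rail_mid (a point): Middle of the axis of a steel rail, 10 mm diameter, 140 mm long along the jig's y, on two 14 mm posts 62 mm either side of this point. It lies 34 mm from the stud's axis on the tube side and above the wings: the wings pass under it, fingers cannot, so they come down on the wings only on the side of the rail where the stud is.
- wing_hub (a point): Point on the wing nut's upright axis at mid-height of its wings. Steel hub 22 mm diameter; two opposite upright flat wings, 8 mm thick, 22 mm high, 80 mm end to end. 15 mm below this point is the top of the clamp arm (aluminium bar 26 mm wide, 12 mm thick, from the jig's x = -16 to 96 mm), which sinks with the nut.
- wing_a (a point): Point in the outer half of one of the two identical wings, at mid-height, 29 mm from the nut's axis (the wing ends at 40 mm). The other wing lies opposite.
- wing_nut (a joint): Turn of the nut, rad (0 to 11), growing clockwise seen from above = tightening. At 0 the wings lie along the jig's x. Nut, arm and pad sink 2 mm per rad. The pad meets the tube somewhere between 4 and 7.2. It stays where left. Free turning takes about 0.2 N m (6.7 N at 30 mm from the axis; rather less if felt at a halt); once the pad touches, this rises by 0.1 N m per rad.
- clamp_end (a point): Top of the clamp arm over the tube's line, 80 mm from the stud. Under it hangs a cork-faced spring pad, 24 x 24 x 6 mm, on a height adjuster set differently each time. It yields 1 mm per 25 N. Good firm grip: 25 to 80 N, best 50 N, when turning the nut takes 0.1 N m more than free (3.3 N more at 30 mm from the axis), 1 rad past first touch. 95 N crushes the tube.
- tube: Loose brass tube, 22 mm diameter, 200 mm long, about 0.35 kg, with dark ends, lying in the vee cradle along the jig's y, 80 mm from the stud. Origin on its axis at mid-length; it may roll about its own axis.
- tube_end (a point): Centre of the tube's end face that must meet the stop.
- tube_tail (a point): Centre of the tube's other end face, the one to push on. The vee's edges lie about 6 mm below the tube's axis and 10 mm to each side, and run on to 165 mm from the stud along the jig's -y; the base plate lies 28 to 30 mm below the tube's axis.
- stop (a point): Centre of the end stop's face at the height of the tube's axis. The stop is an upright plate 34 mm wide, 9 mm thick, reaching 10 mm above this point, across the cradle's end. Its y axis points along the tube and away from it. Fully home: tube_end is at this point.
- ferrule: Bystander: brass ring, 32 mm diameter, 22 mm high, on the bench. Origin under its centre.
- driver: Bystander: screwdriver with a wooden handle, 170 mm long, lying on the bench.
- valve_cap: Bystander: small brass cap, 30 mm diameter, 20 mm high, on the bench. Origin under its centre.
There are look-alikes about, which are no part of the job. What is shaped like the tube but purple or red is not meant.

How it is judged:
On the way, in this order (a step that is already met when the one before it is completed fails the run):
1. the tube's end is home against the stop (within 3 mm) while the pad is still clear of it (y of tube_end in the frame of stop above -0.003 m and contact force between jig and tube below 1 N), for 0.2 s.
2. the pad grips the tube with 25 to 80 N (contact force between jig and tube between 25 and 80 N), for 0.2 s.
At the end, for the whole second after the job is handed in: The tube's end is within 3 mm of the stop (and 5 mm of the stop point), the pad presses on the tube with 25 to 80 N, wing nut and tube are at rest and untouched (all of step 2 and y of tube_end in the frame of stop above -0.003 m and distance between tube_end and stop below 0.005 m and velocity of joint wing_nut between -0.05 and 0.05 rad/s and linear speed of tube below 0.02 m/s).
It fails at once if the tube is crushed: the pad presses on it with more than 95 N (contact force between jig and tube above 95 N).
It fails at once if the tube is rammed with more than 45 N (contact force between the fingers and tube above 45 N).
It fails at once if the jig, its rail or its nut is struck or pressed with more than 40 N (contact force between any of the fingers, the arm and jig above 40 N).
It fails at once if a bystander is moved by more than 20 mm (distance of any of ferrule, driver, valve_cap from where it was at the start of the episode above 0.02 m).
It also fails if it takes over 72 s, if anything falls off the work surface, if the arm or the gripper's body presses on something with over 40 N, if the wrist force passes 120 N, or if a joint passes its speed limit or range.

### The arm

A 6-joint arm with a two-finger parallel gripper is mounted at the origin on the work surface. World frame = base frame: x ahead of the robot, y to its left, z up, the work surface at z = 0. Lengths are in m, angles in rad, forces in N, time in s.
With the tool pointing down it reaches from about 0.375 to 0.9 m from the base axis. Payload 3.1 kg.
Tool frame: the origin (TCP) lies between the finger pads; the fingertips stand 11 mm ahead of it and the grasp point (between the pads) lies 8 mm behind it; z points along the fingers, y is the direction in which the jaws open and shut (so a half turn about z gives the same grasp; the last joint's range is limited). The gripper opens to 85 mm and grips with 20 to 120 N. Pads are 22 mm wide; open, the fingers measure 114 mm over their backs; the gripper's body (76 mm by 85 mm) begins 54 mm behind the grasp point. The pads swing forward as they close: fully open they stand 13 mm farther back than shut.
Start: joints at [1.012, 0.527, 1.433, -0, 1.181, -0.178], TCP at [0.232, 0.58, 0.242] pointing down, gripper open.
Joint ranges: [-3.08, 3.08], [-0.75, 2.2], [0.22, 2.44], [-1.43, 4.57], [0, 2.65], [-2.85, 2.85]. Speed limits (rad/s): [2.79, 2.79, 3.14, 3.14, 3.14, 3.14].

### API

Orientations are given as a unit quaternion [x, y, z, w].
In Python, from station import manip gives the robot as it stands. The module is installed in compiled form; this text tells all that it offers.
- The arm moves only by the tool arm_command, never from a script. Its argument "rows" is a list of rows, each a list of 3 entries, a list of its own where there are three numbers: the shift along the world's x, y, z in mm, then the turn about the world's z in rad, then the closure, from -1 (fully open) to 1 (shut), so that 0 is half open. A call has 1 to 12 rows; each row shifts and turns the commanded pose from where the row before left it; what a row does not reach is not made up. A row lasts 1/8 s, in which the tool goes at most 62.5 mm and 10.7 degrees, less where a joint would pass 70% of its speed; a pose out of reach is approached as far as the arm can. A call with a gripper value outside its range is refused whole. The fingers move at their own pace and stop on an object; "squeeze" is the grip in N (left out, the last holds). Time passes only in rows, so rows that do not move let the fingers close. It gives the time, the measured TCP pose, the force and the opening at its end, in the units of the state.
- manip.sense(): the state, without advancing time (a new reading comes with each control period).
- manip.snapshot(name): name is "scene" or "top" or "wrist"; returns the picture (420x560x3 uint8, blue, green, red); there is no depth.
- manip.get_calibration(name): a dict with "fovy" (degrees; the focal length in pixels is half the picture's height over the tangent of half this angle, whatever the lens; pixels are square), "cx", "cy" (the principal point, pixels), "R" (3x3) and "t" (3): a world point X has camera coordinates R X + t. Camera axes: x right, y down, z forward; pixel columns grow to the right and rows downward; lengths in m; the calibration is good to about 2 mm. A picture is of the moment at which its call begins: read the wrist's pose just before it. get_calibration takes no time and is no camera call; for the wrist camera it gives the pose at the moment of the call.
- manip.sign_off(): hands the job in, once; it reports no verdict.
The state is a dict: "t": time; "q": joint angles; "qd": joint speeds; "tau": joint torques, N m; "tcp_pos": TCP position; "tool_rot": TCP orientation; "force": force on the tool from outside, world axes, zero at the start; "ft_torque": the same for the moment, N m; "finger_gap": opening from 0.0 (shut) to 1.0 (fully open).
Only numpy, scipy, OpenCV 4.12 (cv2) and the standard library are available. Lean on these libraries where they do the work, as an engineer would, in place of code of your own. Each camera call takes 0.05 s, during which the arm holds its last target.

## Working session

There is one attempt and no reset: what is moved stays moved. The work goes in short steps, Python scripts to look and compute and a tool call to move; the robot and the scene stay as the last step left them, time stands still between calls to the robot, and variables do not carry over. Pictures are saved under pics/ and viewed, and the job is handed in when it is done.

Besides the shell and the picture viewer there is one more tool, called after "Request:" in YAML: its name, and indented under it one key for each argument. arm_command: Moves the arm, as the interface text tells. Its arguments: {"type":"object","properties":{"rows":{"type":"array","items":{"type":"array"}},"squeeze":{"type":"number"}},"required":["rows"]}

```bash
mkdir -p pics; python3 - <<'E'
from station import manip
import cv2
print(manip.sense())
for n in ("scene","top","wrist"):
    c=manip.get_calibration(n); print(n,c)
    cv2.imwrite(f"pics/{n}0.png",manip.snapshot(n))
E
```

```text
{'t': 0.0, 'q': array([ 1.01150295e+00,  5.28474607e-01,  1.43390225e+00,  1.73606026e-05,
        1.18138768e+00, -1.78466521e-01]), 'qd': array([ 1.78287804e-04, -1.76229571e-03,  8.16189425e-04,  5.64585244e-04,
        8.95355697e-05, -4.28820209e-04]), 'tau': array([ 1.02028389e-03, -4.42348659e+01, -1.78028333e+01, -2.62738149e-04,
        8.39508371e-03,  8.31512864e-06]), 'tcp_pos': array([0.23188277, 0.57965088, 0.24132842]), 'tool_rot': array([ 1.89268000e-01,  9.81924867e-01, -1.00999868e-03, -3.99046165e-04]), 'force': array([-0.42787132,  0.10365302,  0.24079424]), 'ft_torque': array([-0.02167856, -0.04279949, -0.02972152]), 'finger_gap': 1.0021992131376372}
scene {'fovy': 46.133773907127775, 'cx': 271.4264454815199, 'cy': 206.88080274293006, 'R': array([[-0.87511672,  0.4838372 , -0.00850202],
       [ 0.27534253,  0.4834105 , -0.83096376],
       [-0.39794121, -0.72953125, -0.55626158]]), 't': array([ 0.47735357, -0.12308817,  1.43103859])}
top {'fovy': 54.97244976949051, 'cx': 277.77697514527625, 'cy': 205.9673928714615, 'R': array([[-0.00639862, -0.99997896,  0.00106299],
       [-0.99965003,  0.00636922, -0.02567576],
       [ 0.02566844, -0.0012269 , -0.99966976]]), 't': array([0.06442042, 0.57340026, 0.91953728])}
wrist {'fovy': 65.7629665720608, 'cx': 274.75553702511235, 'cy': 205.60278805981685, 'R': array([[ 0.37131503,  0.92850624, -0.00114803],
       [ 0.89644833, -0.35817224,  0.26094641],
       [ 0.24187918, -0.09792247, -0.96535261]]), 't': array([-0.62414789, -0.03434968,  0.37761619])}
```

View pics/scene0.png

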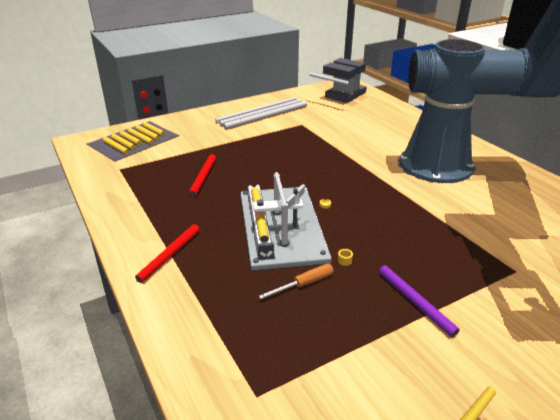

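View pics/top0.png

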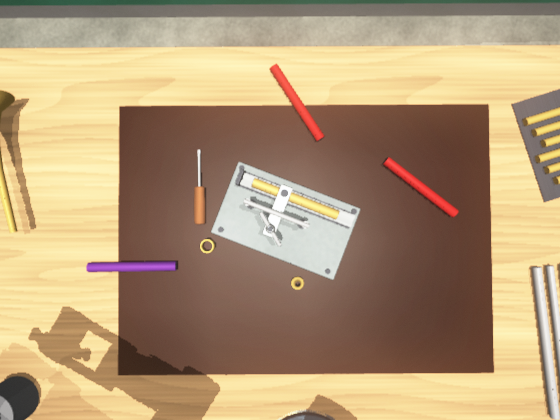

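View pics/wrist0.png

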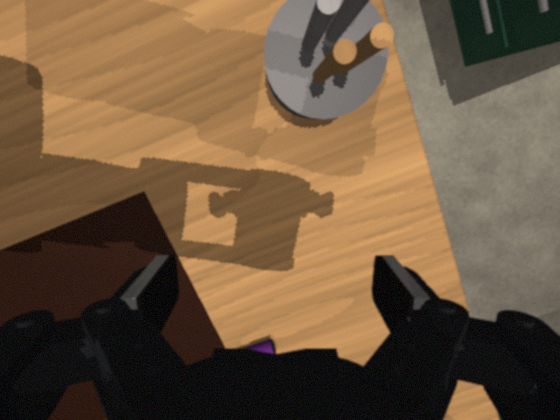

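```bash
python3 - <<'E'
import cv2
a=cv2.imread("pics/top0.png")[150:290,180:380]
cv2.imwrite("pics/topz.png",cv2.resize(a,None,fx=4,fy=4,interpolation=cv2.INTER_CUBIC))
a=cv2.imread("pics/scene0.png")[160:280,220:350]
cv2.imwrite("pics/scenez.png",cv2.resize(a,None,fx=5,fy=5,interpolation=cv2.INTER_CUBIC))
E
```

```text
(no output)
```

View pics/topz.png

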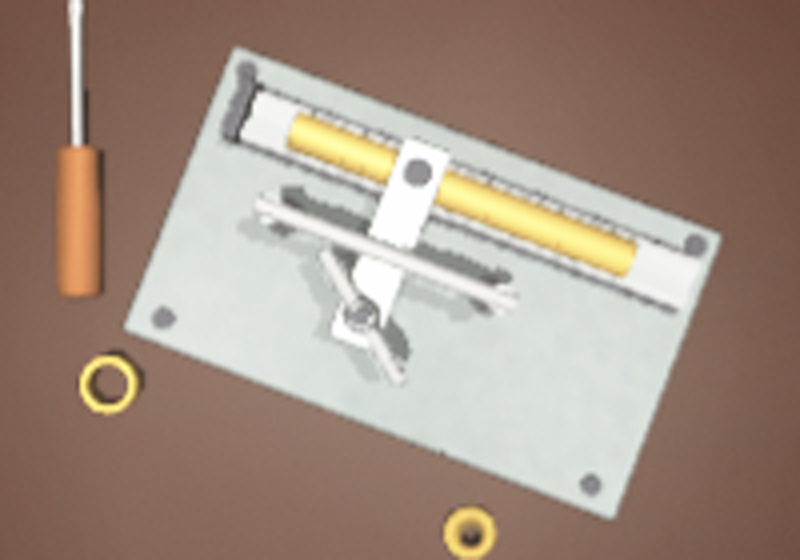

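View pics/scenez.png

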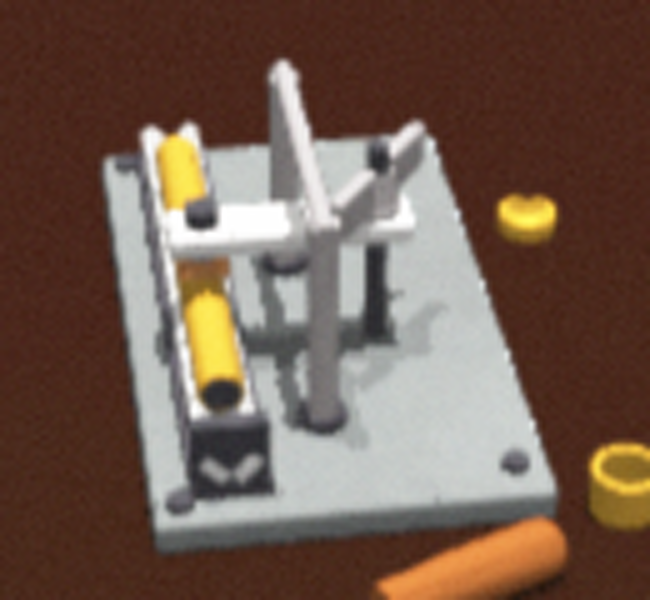

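```bash
cat > h.py <<'E'
from station import manip
import cv2, numpy as np
def cal(n):
    c=manip.get_calibration(n); c["f"]=210/np.tan(np.radians(c["fovy"])/2); return c
def ray(c,uv):
    d=np.array([(uv[0]-c["cx"])/c["f"],(uv[1]-c["cy"])/c["f"],1.0]); R=np.array(c["R"]); return -R.T@c["t"], R.T@d
def onz(c,uv,z):
    o,d=ray(c,uv); return o+d*(z-o[2])/d[2]
def proj(c,X):
    p=c["R"]@np.array(X)+c["t"]; return np.array([c["cx"]+c["f"]*p[0]/p[2],c["cy"]+c["f"]*p[1]/p[2]])
def tri(c1,u1,c2,u2):
    o1,d1=ray(c1,u1);o2,d2=ray(c2,u2)
    s=np.linalg.lstsq(np.array([d1,-d2]).T,o2-o1,rcond=None)[0]
    a,b=o1+s[0]*d1,o2+s[1]*d2
    return (a+b)/2,np.linalg.norm(a-b)
def rigid(J,W):
    J=np.array(J);W=np.array(W);jm,wm=J.mean(0),W.mean(0)
    H=(J-jm).T@(W-wm); th=np.arctan2(H[0,1]-H[1,0],H[0,0]+H[1,1])
    R=np.array([[np.cos(th),-np.sin(th)],[np.sin(th),np.cos(th)]]); t=wm-R@jm
    return th,t,np.linalg.norm((J@R.T+t)-W,axis=1)
E
python3 - <<'E'
from h import *
ct,cs=cal("top"),cal("scene")
im=cv2.imread("pics/top0.png")
# plate mask: low saturation, bright
hsv=cv2.cvtColor(im,cv2.COLOR_BGR2HSV)
m=((hsv[...,2]>110)&(hsv[...,1]<60)).astype(np.uint8); m[:150]=0;m[290:]=0;m[:,:208]=0;m[:,365:]=0
m=cv2.morphologyEx(m,cv2.MORPH_CLOSE,np.ones((9,9)))
cn=max(cv2.findContours(m,0,2)[0],key=cv2.contourArea)
r=cv2.minAreaRect(cn); print(r); bp=cv2.boxPoints(r); print(bp)
T=lambda z:(180+z[0]/4,150+z[1]/4)
S=lambda z:(220+z[0]/5,160+z[1]/5)
J=[(.115,.125),(.115,-.175),(-.06,-.175),(-.06,.125)]
hz=[(235,47),(720,235),(612,518),(125,327)]
th,t,res=rigid(J,[onz(ct,T(z),.016)[:2] for z in hz]); print("hand top",th,t,res)
print(np.array([T(z) for z in hz]))
o=[min(bp,key=lambda p:np.hypot(*(p-np.array(T(z))))) for z in hz]
th,t,res=rigid(J,[onz(ct,z,.016)[:2] for z in o]); print("box top",th,t,res)
# scene: corners top surface (115,125)=(155,530)?,(-60,125)=(553,495),(-60,-175)=(432,138),(115,-175)=(103,160)
hs=[(155,530),(103,160),(432,138),(553,495)]
print("scene",rigid(J,[onz(cs,S(z),.016)[:2] for z in hs]))
for n,a,b in [("wingtip low",(400,375),(418,130)),("stud top",(360,313),(378,147)),("rail +y end",(265,205),(322,215)),("rail -y",(512,298),(284,70)),("adj knob",(418,172),(201,208)),("stop top-ctr",(240,104),(230,425))]:
    X,e=tri(ct,T(a),cs,S(b)); 
    R=np.array([[np.cos(th),-np.sin(th)],[np.sin(th),np.cos(th)]])
    print(n,X.round(4),round(e,4),"jig",(R.T@(X[:2]-t)).round(4))
E
```

```text
((285.37799072265625, 220.31369018554688), (132.65533447265625, 77.77061462402344), 21.250505447387695)
[[209.46646 232.51477]
 [237.65414 160.0322 ]
 [361.28952 208.11261]
 [333.10184 280.59518]]
hand top -0.3776540336656567 [0.52447638 0.07635144] [0.00262917 0.00261191 0.00226199 0.00273677]
[[238.75 161.75]
 [360.   208.75]
 [333.   279.5 ]
 [211.25 231.75]]
box top -0.37735147969033517 [0.52476614 0.07719137] [0.0013836  0.0013457  0.00076341 0.00107596]
scene (np.float64(-0.38415279476950803), array([0.52835958, 0.08139386]), array([0.00276857, 0.00154116, 0.0030053 , 0.00300227]))
wingtip low [0.4929 0.0574 0.1063] 0.0023 jig [-0.0223 -0.0301]
stud top [0.5257 0.0771 0.1178] 0.0007 jig [0.0009 0.0002]
rail +y end [0.581  0.1238 0.1262] 0.0008 jig [0.0351 0.064 ]
rail -y [0.532  0.001  0.1212] 0.0027 jig [ 0.0348 -0.0682]
adj knob [0.5989 0.0465 0.0916] 0.0005 jig [ 0.0802 -0.0012]
stop top-ctr [0.6384 0.1437 0.0498] 0.0015 jig [0.0811 0.1037]
```

```bash
cat >> h.py <<'E'
TH=-0.378; T0=np.array([0.525,0.077]); RJ=np.array([[np.cos(TH),-np.sin(TH)],[np.sin(TH),np.cos(TH)]])
def w2j(X): return RJ.T@(np.array(X)[:2]-T0)
def j2w(J): return RJ@np.array(J)[:2]+T0
E
python3 - <<'E'
from h import *
ct,cs=cal("top"),cal("scene")
T=lambda z:(180+z[0]/4,150+z[1]/4)
S=lambda z:(220+z[0]/5,160+z[1]/5)
for n,p,z in [("end",(293,131),.052),("tail",(633,258),.052),("stopface top",(253,112),.055),("vee -y end",(682,288),.040),("wing up end",(325,255),.106),("wing low end",(402,377),.106)]:
    X=onz(ct,T(p),z);print(n,X.round(4),w2j(X).round(4))
X=onz(cs,S((221,392)),.045);print("scene tube end ctr",w2j(X).round(4))
X=onz(cs,S((230,415)),.055);print("scene stop top front",w2j(X).round(4))
print("targets: tail approach",j2w((.086,-.165)), "home",j2w((.086,-.126)))
E
```

```text
end [0.6238 0.1142 0.052 ] [0.0781 0.071 ]
tail [ 0.5532 -0.0712  0.052 ] [ 0.0809 -0.1273]
stopface top [0.6341 0.1358 0.055 ] [0.0797 0.0949]
vee -y end [ 0.5364 -0.0999  0.04  ] [ 0.0759 -0.1602]
wing up end [0.5555 0.0949 0.106 ] [0.0218 0.0279]
wing low end [0.4929 0.0558 0.106 ] [-0.0221 -0.0316]
scene tube end ctr [0.0806 0.0743]
scene stop top front [0.08   0.1037]
targets: tail approach [ 0.5440335  -0.10809113] home [ 0.55842693 -0.07184435]
```

Request:
arm_command:
  rows:
    - [[24,-52,0],0,0.4]
    - [[24,-52,0],0,0.4]
    - [[24,-52,0],0,0.4]
    - [[24,-52,0],0,0.4]
    - [[24,-52,0],0,0.4]
    - [[24,-52,0],0,0.4]
    - [[24,-52,0],0,0.4]
    - [[24,-52,0],0,0.4]
    - [[24,-52,0],0,0.4]
    - [[24,-52,0],0,0.4]
    - [[24,-52,0],0,0.4]
    - [[24,-52,0],0,0.4]
  squeeze: 30

```text
t: 1.65
tcp_pos: [0.5207, -0.0456, 0.2422]
tool_rot: [0.189, 0.982, 0.0, -0.0]
force: [0.9, 1.0, -0.2]
finger_gap: 0.3
```

Request:
arm_command:
  rows:
    - [[12,-32,0],0,0.4]
    - [[12,-32,0],0,0.4]
    - [[0,0,0],0,0.4]
    - [[0,0,0],0,0.4]

```text
t: 2.15
tcp_pos: [0.5434, -0.1071, 0.2419]
tool_rot: [0.189, 0.982, 0.0, -0.001]
force: [-0.7, 0.7, -0.6]
finger_gap: 0.303
```

```bash
python3 - <<'E'
from h import *
cv2.imwrite("pics/w1.png",manip.snapshot("wrist"))
cv2.imwrite("pics/t1.png",cv2.resize(manip.snapshot("top")[150:290,180:380],None,fx=4,fy=4,interpolation=cv2.INTER_CUBIC))
print(manip.sense()["q"],manip.get_calibration("wrist"))
E
```

```text
[-3.95464976e-01  4.32496447e-01  1.61204354e+00  3.15374355e-04
  1.09837973e+00 -1.58667109e+00] {'fovy': 65.7629665720608, 'cx': 274.75553702511235, 'cy': 205.60278805981685, 'R': array([[ 0.37028283,  0.92891843,  0.00108527],
       [ 0.89687566, -0.35781376,  0.259968  ],
       [ 0.24187739, -0.09528833, -0.96561662]]), 't': array([-0.10263133, -0.55956722,  0.2360831 ])}
```

View pics/w1.png

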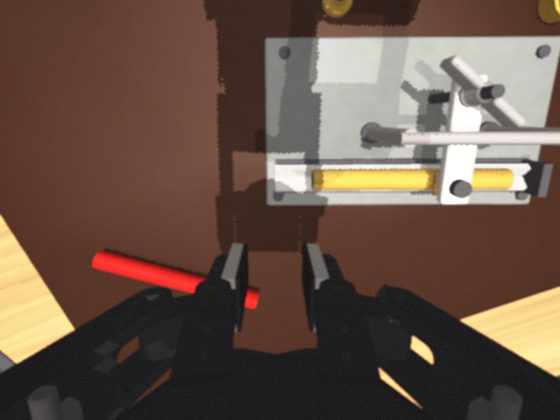

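View pics/t1.png

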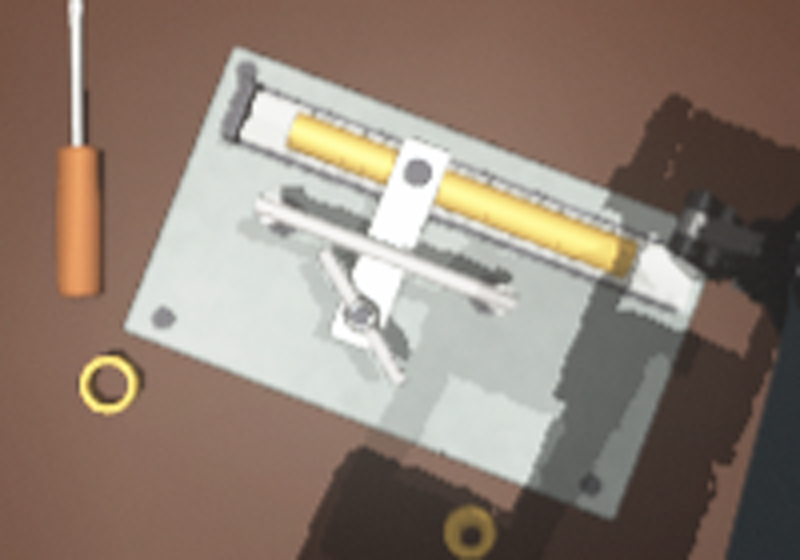

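Request:
arm_command:
  rows:
    - [[0,-1,-40],0,0.4]
    - [[0,0,-40],0,0.4]
    - [[0,0,-40],0,0.4]
    - [[0,0,-30],0,0.4]
    - [[0,0,-16],0,0.4]
    - [[0,0,-8],0,0.4]
    - [[0,0,0],0,0.4]

```text
t: 3.12
tcp_pos: [0.5445, -0.1086, 0.0686]
tool_rot: [0.189, 0.982, -0.0, 0.0]
force: [-0.1, 0.5, 0.2]
finger_gap: 0.301
```

```bash
python3 - <<'E'
from h import *
cv2.imwrite("pics/w2.png",manip.snapshot("wrist"))
s=manip.sense();print(s["tcp_pos"],s["force"],w2j(s["tcp_pos"]))
E
```

```text
[ 0.54483305 -0.10881597  0.06904478] [-0.25808334 -0.19306699 -0.03385433] [ 0.08701062 -0.16537858]
```

View pics/w2.png

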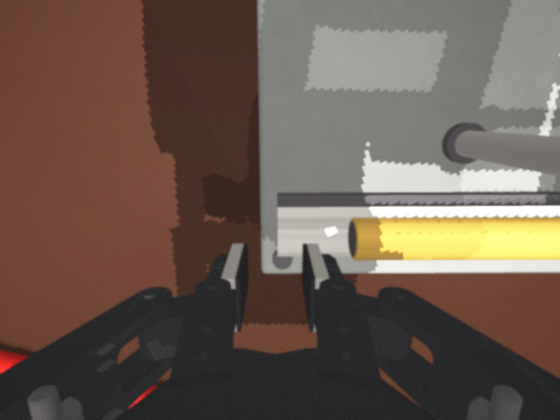

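Request:
arm_command:
  rows:
    - [[0,0,-10],0,0.4]
    - [[0,0,-8],0,0.4]
    - [[0,0,0],0,0.4]

```text
t: 3.55
tcp_pos: [0.5438, -0.1087, 0.0497]
tool_rot: [0.189, 0.982, 0.0, -0.001]
force: [-0.6, 0.1, 0.7]
finger_gap: 0.303
```

```bash
python3 - <<'E'
from h import *
cv2.imwrite("pics/w3.png",manip.snapshot("wrist"))
s=manip.sense();print(s["tcp_pos"],s["force"],w2j(s["tcp_pos"]))
E
```

```text
[ 0.54402072 -0.10874093  0.04995251] [ 0.71755446  0.46531132 -0.86315029] [ 0.08622794 -0.16560865]
```

View pics/w3.png

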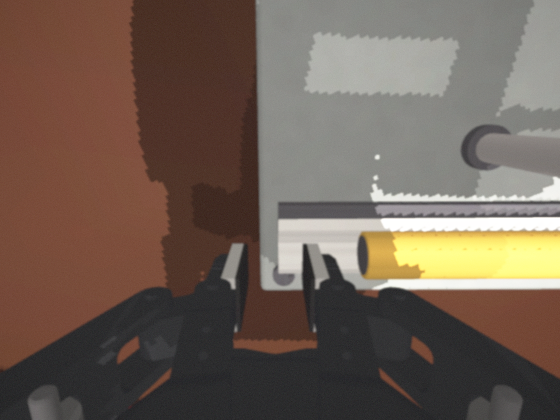

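Request:
arm_command:
  rows:
    - [[1.5,3.7,0],0,0.4]
    - [[1.5,3.7,0],0,0.4]
    - [[1.1,2.8,0],0,0.4]
    - [[1.1,2.8,0],0,0.4]
    - [[1.1,2.8,0],0,0.4]
    - [[1.1,2.8,0],0,0.4]
    - [[1.1,2.8,0],0,0.4]

```text
t: 4.47
tcp_pos: [0.5528, -0.0875, 0.0504]
tool_rot: [0.189, 0.982, -0.0, 0.0]
force: [-1.0, -3.7, 0.4]
finger_gap: 0.303
```

```bash
python3 - <<'E'
from h import *
cv2.imwrite("pics/w4.png",manip.snapshot("wrist"))
s=manip.sense();print(s["tcp_pos"],s["force"],w2j(s["tcp_pos"]))
cv2.imwrite("pics/t4.png",cv2.resize(manip.snapshot("top")[150:290,180:380],None,fx=4,fy=4,interpolation=cv2.INTER_CUBIC))
E
```

```text
[ 0.55295014 -0.08710814  0.05038297] [-1.48932524 -2.92332998  0.34130156] [ 0.08654314 -0.14220752]
```

View pics/w4.png

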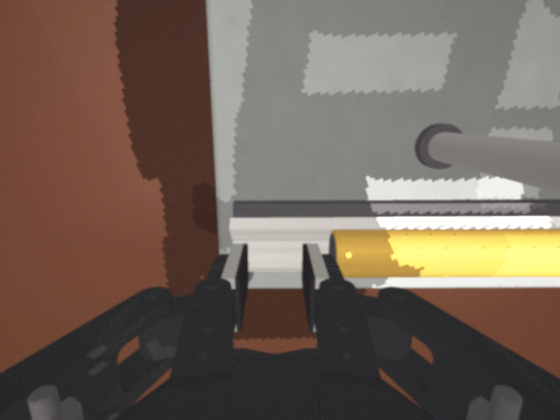

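View pics/t4.png

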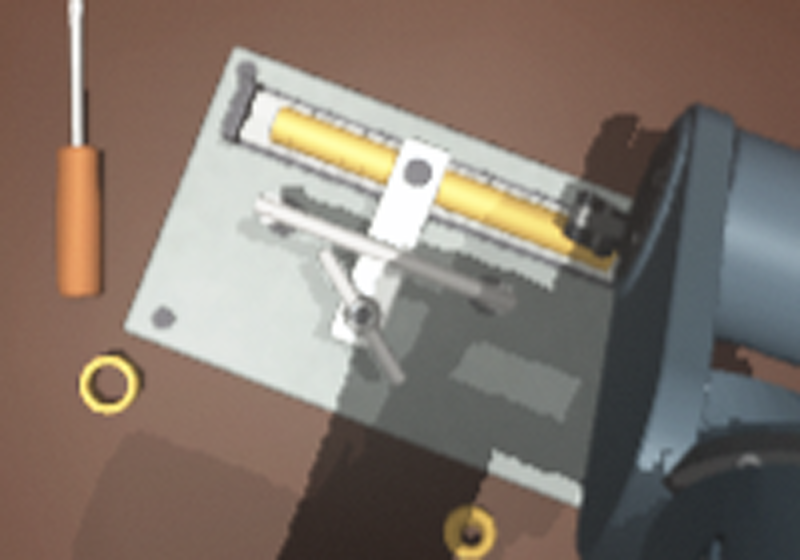

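Request:
arm_command:
  rows:
    - [[0.8,2.0,0],0,0.4]
    - [[0.8,2.0,0],0,0.4]
    - [[0.8,2.0,0],0,0.4]
    - [[0.8,2.0,0],0,0.4]

```text
t: 5.08
tcp_pos: [0.556, -0.0793, 0.0503]
tool_rot: [0.189, 0.982, -0.0, 0.0]
force: [-1.4, -2.5, 1.4]
finger_gap: 0.3
```

Request:
arm_command:
  rows:
    - [[0.3,0.8,0],0,0.4]
    - [[0.3,0.8,0],0,0.4]

```text
t: 5.32
tcp_pos: [0.5567, -0.0778, 0.0504]
tool_rot: [0.189, 0.982, -0.0, 0.0]
force: [-2.3, -3.5, 1.8]
finger_gap: 0.298
```

Request:
arm_command:
  rows:
    - [[0.3,0.8,0],0,0.4]

```text
t: 5.45
tcp_pos: [0.5569, -0.077, 0.0503]
tool_rot: [0.189, 0.982, -0.0, 0.0]
force: [-0.5, -3.3, 1.2]
finger_gap: 0.302
```

Request:
arm_command:
  rows:
    - [[0.3,0.8,0],0,0.4]
    - [[0.3,0.8,0],0,0.4]

```text
t: 5.7
tcp_pos: [0.5576, -0.0754, 0.0504]
tool_rot: [0.189, 0.982, -0.0, 0.0]
force: [-0.4, -3.0, 2.4]
finger_gap: 0.299
```

Request:
arm_command:
  rows:
    - [[0.3,0.8,0],0,0.4]

```text
t: 5.82
tcp_pos: [0.5579, -0.0746, 0.0504]
tool_rot: [0.189, 0.982, -0.0, 0.0]
force: [-1.2, -4.2, 1.3]
finger_gap: 0.297
```

Request:
arm_command:
  rows:
    - [[0.3,0.8,0],0,0.4]

```text
t: 5.95
tcp_pos: [0.5582, -0.0738, 0.0503]
tool_rot: [0.189, 0.982, -0.0, 0.0]
force: [-0.6, -3.8, 1.5]
finger_gap: 0.3
```

```bash
python3 - <<'E'
from h import *
s=manip.sense();print(s["tcp_pos"],s["force"],w2j(s["tcp_pos"]))
cv2.imwrite("pics/t5.png",cv2.resize(manip.snapshot("top")[155:235,220:320],None,fx=7,fy=7,interpolation=cv2.INTER_CUBIC))
cv2.imwrite("pics/s5.png",cv2.resize(manip.snapshot("scene")[180:270,230:330],None,fx=6,fy=6,interpolation=cv2.INTER_CUBIC))
E
```

```text
[ 0.55820812 -0.07379399  0.05033864] [-0.61519281 -3.76680967  1.45258541] [ 0.08651617 -0.12789276]
```

View pics/t5.png

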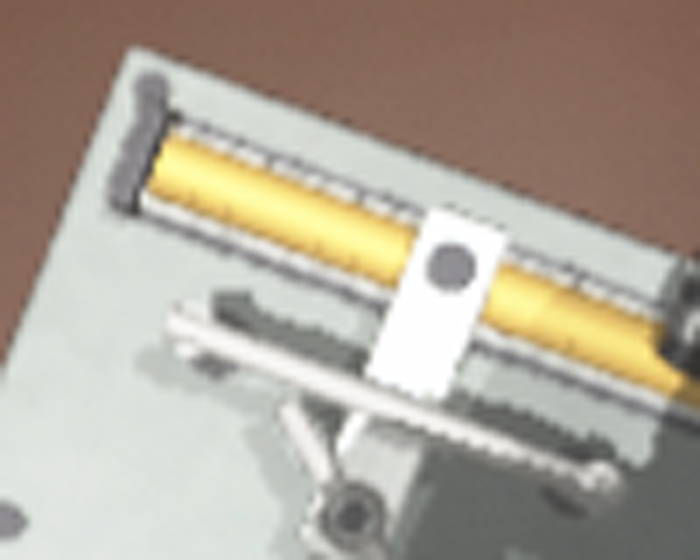

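View pics/s5.png

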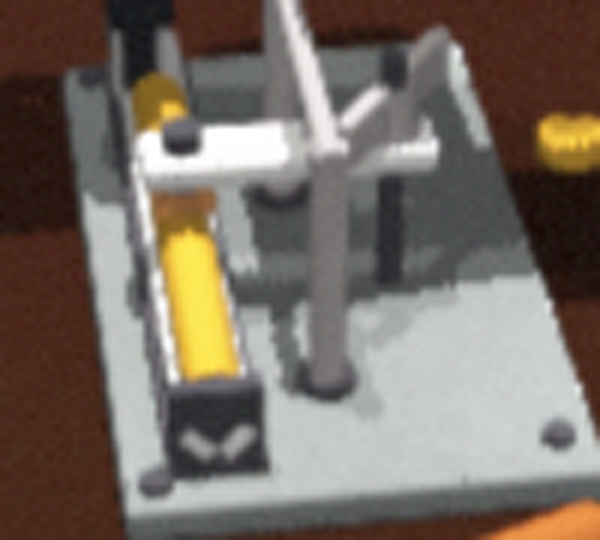

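Request:
arm_command:
  rows:
    - [[0.2,0.5,0],0,0.4]
    - [[0.2,0.5,0],0,0.4]

```text
t: 6.3
tcp_pos: [0.5586, -0.0728, 0.0503]
tool_rot: [0.189, 0.982, -0.0, 0.0]
force: [0.1, -4.1, 2.5]
finger_gap: 0.298
```

Request:
arm_command:
  rows:
    - [[0.2,0.5,0],0,0.4]
    - [[0.2,0.5,0],0,0.4]

```text
t: 6.55
tcp_pos: [0.5589, -0.0718, 0.0503]
tool_rot: [0.189, 0.982, -0.0, 0.0]
force: [0.1, -3.3, 1.3]
finger_gap: 0.3
```

Request:
arm_command:
  rows:
    - [[0.2,0.5,0],0,0.4]
    - [[0.2,0.5,0],0,0.4]

```text
t: 6.8
tcp_pos: [0.5592, -0.0713, 0.0504]
tool_rot: [0.189, 0.982, -0.0, -0.0]
force: [-2.4, -6.0, 1.5]
finger_gap: 0.299
```

Request:
arm_command:
  rows:
    - [[0.2,0.5,0],0,0.4]
    - [[0.2,0.5,0],0,0.4]

```text
t: 7.05
tcp_pos: [0.5592, -0.0711, 0.0504]
tool_rot: [0.189, 0.982, -0.001, -0.0]
force: [-4.0, -10.5, 2.2]
finger_gap: 0.3
```

Request:
arm_command:
  rows:
    - [[0,0,0],0,0.4]
    - [[0,0,0],0,0.4]

```text
t: 7.3
tcp_pos: [0.5593, -0.0712, 0.0504]
tool_rot: [0.189, 0.982, -0.001, -0.0]
force: [-3.1, -8.7, 3.3]
finger_gap: 0.3
```

Request:
arm_command:
  rows:
    - [[-1,-2.5,0],0,0.4]
    - [[-2,-5,0],0,0.4]
    - [[0,0,30],0,0.4]
    - [[0,0,50],0,0.4]
    - [[0,0,50],0,0.4]
    - [[-8,20,10],0.17,0.4]
    - [[-12,30,0],0.17,0.4]
    - [[-12,30,0],0.17,0.4]
    - [[-12,30,0],0.17,0.4]
    - [[-12,29,0],0.17,0.4]
    - [[0,0,0],0.085,0.62]
    - [[0,0,0],0,0.62]

```text
t: 8.8
tcp_pos: [0.5001, 0.0625, 0.1901]
tool_rot: [-0.274, 0.962, 0.0, -0.0]
force: [-0.4, 0.4, 0.4]
finger_gap: 0.187
```

```bash
python3 - <<'E'
from h import *
s=manip.sense();print(s["q"],s["tcp_pos"],s["force"],s["ft_torque"],w2j(s["tcp_pos"]),j2w((-.01725,-.0243)))
cv2.imwrite("pics/w6.png",manip.snapshot("wrist"))
cv2.imwrite("pics/t6.png",cv2.resize(manip.snapshot("top")[150:290,180:380],None,fx=4,fy=4,interpolation=cv2.INTER_CUBIC))
cv2.imwrite("pics/s6.png",cv2.resize(manip.snapshot("scene")[180:270,230:330],None,fx=6,fy=6,interpolation=cv2.INTER_CUBIC))
E
```

```text
[-9.80163151e-02  4.42223117e-01  1.78654232e+00  7.36781696e-04
  9.13709991e-01 -2.22334890e+00] [0.50005538 0.06253166 0.1901271 ] [-0.38731326  0.44257397  0.43720467] [-0.06533    -0.02559412 -0.00801702] [-0.01784392 -0.02265306] [0.49999955 0.06078179]
```

View pics/w6.png

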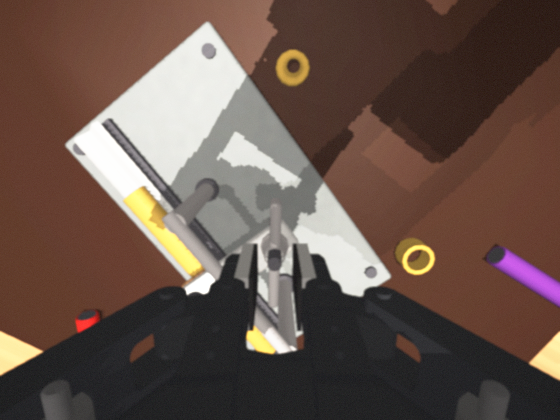

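View pics/t6.png

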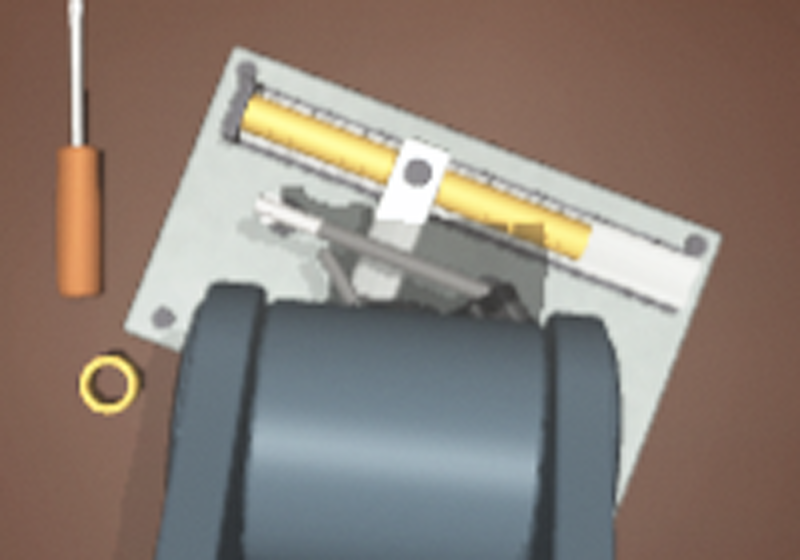

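View pics/s6.png

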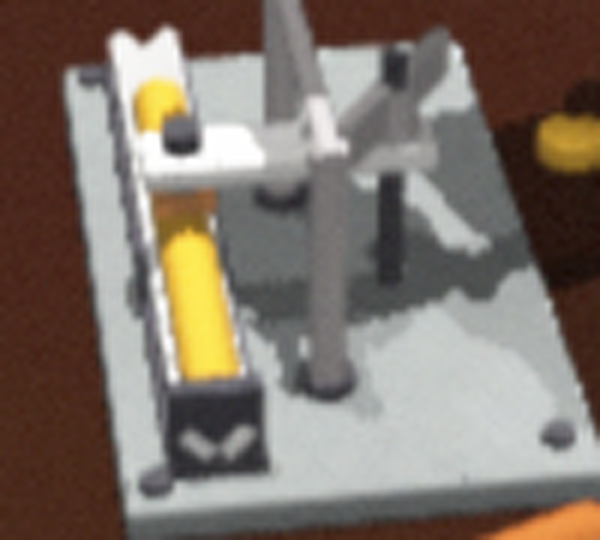

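Request:
arm_command:
  rows:
    - [[0,0,-30],0,0.62]
    - [[0,0,-30],0,0.62]
    - [[0,0,-12],0,0.62]
    - [[0,0,-6],0,0.62]
    - [[0,0,-5],0,0.62]

```text
t: 9.57
tcp_pos: [0.5013, 0.0616, 0.1076]
tool_rot: [-0.273, 0.962, -0.0, 0.001]
force: [0.0, -0.4, 0.9]
finger_gap: 0.185
```

Request:
arm_command:
  rows:
    - [[0,0,-4],0,0.62]
    - [[0,0,-4],0,0.62]
    - [[0,0,0],0,0.62]

```text
t: 9.95
tcp_pos: [0.5006, 0.0618, 0.0993]
tool_rot: [-0.274, 0.962, 0.0, -0.0]
force: [0.0, -0.1, 0.4]
finger_gap: 0.194
```

```bash
python3 - <<'E'
from h import *
s=manip.sense();print(s["tcp_pos"],s["force"],s["ft_torque"],w2j(s["tcp_pos"]))
cv2.imwrite("pics/w7.png",manip.snapshot("wrist"))
cv2.imwrite("pics/s7.png",cv2.resize(manip.snapshot("scene")[160:270,220:350],None,fx=5,fy=5,interpolation=cv2.INTER_CUBIC))
E
```

```text
[0.5006019  0.06176968 0.09929267] [ 0.01540182 -0.1050632   0.35132495] [-0.02880709 -0.02851305  0.01317933] [-0.01705477 -0.02315955]
```

View pics/w7.png

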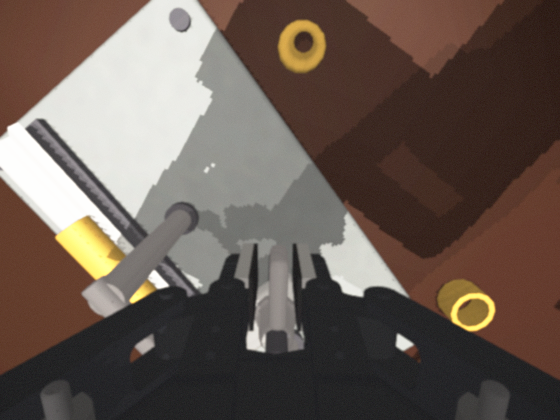

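View pics/s7.png

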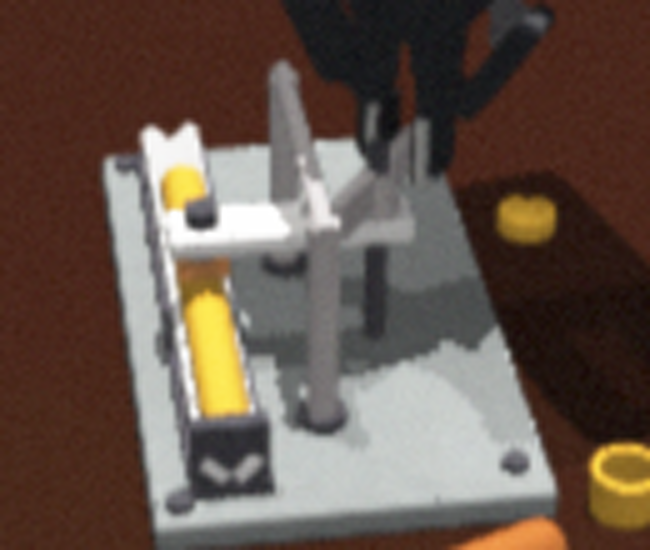

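```bash
cat > plan.py <<'E'
from h import *
HUB=np.array([0.0,-0.001])
def pose(phi,r,d):  # jig phi rad
    return j2w(HUB+r*np.array([np.cos(phi),np.sin(phi)])+d*np.array([np.sin(phi),-np.cos(phi)]))
def rows(phi0,r,d,n,dphi,cl=.62):
    for i in range(1,n+1):
        a=pose(phi0-dphi*(i-1),r,d);b=pose(phi0-dphi*i,r,d);q=(b-a)*1000
        print([[round(q[0],1),round(q[1],1),-round(2*dphi,2)],-dphi,cl])
def torque(pr=True):
    s=manip.sense();p=s["tcp_pos"][:2]-j2w(HUB);F=s["force"]
    x,y,z,w=s["tool_rot"]; yaw=np.arctan2(2*x*y,x*x-y*y)  # tool x world angle
    M=s["ft_torque"][2]; cr=p[0]*F[1]-p[1]*F[0]
    Fcw=0
    pj=RJ.T@p
    print("t%.2f"%s["t"],"tool phi %.3f"%((yaw-TH)%(2*np.pi)),"pos phi %.3f r %.4f z %.4f"%(np.arctan2(pj[1],pj[0])%(2*np.pi),np.hypot(*pj),s["tcp_pos"][2]),"Mz %.3f rxF %.3f sum %.3f"%(M,cr,M+cr),"F",F.round(1))
E
python3 - <<'E'
from plan import *
torque()
p0=np.radians(232.4)
print((pose(p0,.028,.005)-pose(p0,.028,0))*1000)
rows(p0,.028,.005,24,.1)
E
```

```text
t10.05 tool phi 4.074 pos phi 4.060 r 0.0279 z 0.0994 Mz 0.027 rxF -0.035 sum -0.008 F [-0.5  1.1 -0.3]
[-2.55588008  4.29738025]
[[np.float64(-0.9), np.float64(2.7), -0.2], -0.1, 0.62]
[[np.float64(-0.6), np.float64(2.8), -0.2], -0.1, 0.62]
[[np.float64(-0.3), np.float64(2.8), -0.2], -0.1, 0.62]
[[np.float64(-0.0), np.float64(2.8), -0.2], -0.1, 0.62]
[[np.float64(0.3), np.float64(2.8), -0.2], -0.1, 0.62]
[[np.float64(0.5), np.float64(2.8), -0.2], -0.1, 0.62]
[[np.float64(0.8), np.float64(2.7), -0.2], -0.1, 0.62]
[[np.float64(1.1), np.float64(2.6), -0.2], -0.1, 0.62]
[[np.float64(1.3), np.float64(2.5), -0.2], -0.1, 0.62]
[[np.float64(1.6), np.float64(2.4), -0.2], -0.1, 0.62]
[[np.float64(1.8), np.float64(2.2), -0.2], -0.1, 0.62]
[[np.float64(2.0), np.float64(2.0), -0.2], -0.1, 0.62]
[[np.float64(2.2), np.float64(1.8), -0.2], -0.1, 0.62]
[[np.float64(2.4), np.float64(1.6), -0.2], -0.1, 0.62]
[[np.float64(2.5), np.float64(1.3), -0.2], -0.1, 0.62]
[[np.float64(2.6), np.float64(1.1), -0.2], -0.1, 0.62]
[[np.float64(2.7), np.float64(0.8), -0.2], -0.1, 0.62]
[[np.float64(2.8), np.float64(0.5), -0.2], -0.1, 0.62]
[[np.float64(2.8), np.float64(0.2), -0.2], -0.1, 0.62]
[[np.float64(2.8), np.float64(-0.1), -0.2], -0.1, 0.62]
[[np.float64(2.8), np.float64(-0.3), -0.2], -0.1, 0.62]
[[np.float64(2.8), np.float64(-0.6), -0.2], -0.1, 0.62]
[[np.float64(2.7), np.float64(-0.9), -0.2], -0.1, 0.62]
[[np.float64(2.6), np.float64(-1.2), -0.2], -0.1, 0.62]
```

Request:
arm_command:
  rows:
    - [[-1.3,2.1,0],0,0.62]
    - [[-1.3,2.1,0],0,0.62]
    - [[-0.9,2.7,-0.2],-0.1,0.62]
    - [[-0.6,2.8,-0.2],-0.1,0.62]

```text
t: 10.55
tcp_pos: [0.497, 0.0704, 0.0991]
tool_rot: [-0.175, 0.985, -0.001, 0.0]
force: [1.0, -5.6, -0.2]
finger_gap: 0.187
```

```bash
python3 -c "from plan import *; torque()"
```

```text
t10.55 tool phi 3.872 pos phi 3.723 r 0.0282 z 0.0991 Mz 0.100 rxF 0.159 sum 0.259 F [ 1.  -5.6 -0.2]
```

Request:
arm_command:
  rows:
    - [[-0.3,2.8,-0.2],-0.1,0.62]
    - [[0,2.8,-0.2],-0.1,0.62]

```text
t: 10.8
tcp_pos: [0.4962, 0.076, 0.0987]
tool_rot: [-0.076, 0.997, -0.001, -0.0]
force: [-1.4, -5.8, 1.8]
finger_gap: 0.191
```

```bash
python3 -c "from plan import *; torque()"
```

```text
t10.80 tool phi 3.672 pos phi 3.522 r 0.0284 z 0.0987 Mz 0.045 rxF 0.166 sum 0.212 F [-1.4 -5.8  1.8]
```

Request:
arm_command:
  rows:
    - [[0.3,2.8,-0.2],-0.1,0.62]
    - [[0.5,2.8,-0.2],-0.1,0.62]
    - [[0.8,2.7,-0.2],-0.1,0.62]
    - [[1.1,2.6,-0.2],-0.1,0.62]

```text
t: 11.3
tcp_pos: [0.4977, 0.0871, 0.0979]
tool_rot: [0.124, 0.992, -0.001, -0.001]
force: [-3.2, -4.9, 3.5]
finger_gap: 0.19
```

```bash
python3 -c "from plan import *; torque()"
```

```text
t11.30 tool phi 3.272 pos phi 3.129 r 0.0291 z 0.0979 Mz 0.012 rxF 0.167 sum 0.179 F [-3.2 -4.9  3.5]
```

Request:
arm_command:
  rows:
    - [[1.3,2.5,-0.2],-0.1,0.62]
    - [[1.6,2.4,-0.2],-0.1,0.62]
    - [[1.8,2.2,-0.2],-0.1,0.62]
    - [[2.0,2.0,-0.2],-0.1,0.62]

```text
t: 11.8
tcp_pos: [0.5033, 0.0965, 0.0969]
tool_rot: [0.318, 0.948, -0.001, -0.002]
force: [-3.3, -3.6, 3.5]
finger_gap: 0.191
```

```bash
python3 -c "from plan import *; torque()"
```

```text
t11.80 tool phi 2.872 pos phi 2.756 r 0.0296 z 0.0969 Mz 0.030 rxF 0.145 sum 0.175 F [-3.3 -3.6  3.5]
```

Request:
arm_command:
  rows:
    - [[2.2,1.8,-0.2],-0.1,0.62]
    - [[2.4,1.6,-0.2],-0.1,0.62]

```text
t: 12.05
tcp_pos: [0.5072, 0.1001, 0.0963]
tool_rot: [0.411, 0.911, -0.002, -0.003]
force: [-4.7, -3.5, 3.7]
finger_gap: 0.188
```

```bash
python3 -c "from plan import *; torque()"
```

```text
t12.05 tool phi 2.672 pos phi 2.577 r 0.0297 z 0.0963 Mz 0.098 rxF 0.174 sum 0.273 F [-4.7 -3.5  3.7]
```

Request:
arm_command:
  rows:
    - [[2.5,1.3,-0.2],-0.1,0.62]
    - [[2.6,1.1,-0.2],-0.1,0.62]

```text
t: 12.3
tcp_pos: [0.5116, 0.1028, 0.0958]
tool_rot: [0.5, 0.866, -0.002, -0.003]
force: [-5.3, -1.1, 3.5]
finger_gap: 0.192
```

```bash
python3 -c "from plan import *; torque()"
```

```text
t12.30 tool phi 2.471 pos phi 2.401 r 0.0298 z 0.0958 Mz 0.054 rxF 0.158 sum 0.211 F [-5.3 -1.1  3.5]
```

Request:
arm_command:
  rows:
    - [[2.7,0.8,-0.2],-0.1,0.62]
    - [[2.8,0.5,-0.2],-0.1,0.62]

```text
t: 12.55
tcp_pos: [0.5165, 0.1045, 0.0952]
tool_rot: [0.584, 0.811, -0.003, -0.004]
force: [-7.0, -0.4, 3.4]
finger_gap: 0.189
```

```bash
python3 -c "from plan import *; torque()"
```

```text
t12.55 tool phi 2.271 pos phi 2.227 r 0.0296 z 0.0952 Mz 0.001 rxF 0.204 sum 0.205 F [-7.  -0.4  3.4]
```

Request:
arm_command:
  rows:
    - [[2.8,0.2,-0.2],-0.1,0.62]
    - [[2.8,-0.1,-0.2],-0.1,0.62]

```text
t: 12.8
tcp_pos: [0.5217, 0.1051, 0.0946]
tool_rot: [0.663, 0.749, -0.003, -0.004]
force: [-6.0, 1.8, 2.0]
finger_gap: 0.189
```

```bash
python3 -c "from plan import *; torque()"
```

```text
t12.80 tool phi 2.071 pos phi 2.051 r 0.0291 z 0.0946 Mz 0.046 rxF 0.167 sum 0.213 F [-6.   1.8  2. ]
```

Request:
arm_command:
  rows:
    - [[2.8,-0.3,-0.2],-0.1,0.62]
    - [[2.8,-0.6,-0.2],-0.1,0.62]

```text
t: 13.05
tcp_pos: [0.5272, 0.1046, 0.094]
tool_rot: [0.734, 0.679, -0.003, -0.004]
force: [-6.2, 3.9, 1.4]
finger_gap: 0.195
```

```bash
python3 -c "from plan import *; torque()"
```

```text
t13.05 tool phi 1.870 pos phi 1.859 r 0.0286 z 0.0940 Mz 0.056 rxF 0.187 sum 0.244 F [-6.2  3.9  1.4]
```

Request:
arm_command:
  rows:
    - [[-3.5,0.3,0],0,0.62]
    - [[0,0,20],0,0.62]
    - [[0,0,35],0,0.62]
    - [[-11,0.8,0],0,1]
    - [[-11,0.9,0],0,1]
    - [[0,0,0],0,1]
    - [[0,0,0],0,1]
    - [[0,0,0],0,1]

```text
t: 14.05
tcp_pos: [0.5068, 0.1053, 0.1495]
tool_rot: [0.733, 0.68, -0.0, -0.0]
force: [-0.2, 0.1, -0.4]
finger_gap: 0.0
```

```bash
python3 - <<'E'
from plan import *
torque()
print(manip.sense()["q"],w2j(manip.sense()["tcp_pos"]))
cv2.imwrite("pics/w8.png",manip.snapshot("wrist"))
cv2.imwrite("pics/t8.png",cv2.resize(manip.snapshot("top")[150:290,180:380],None,fx=4,fy=4,interpolation=cv2.INTER_CUBIC))
cv2.imwrite("pics/s8.png",cv2.resize(manip.snapshot("scene")[160:270,220:350],None,fx=5,fy=5,interpolation=cv2.INTER_CUBIC))
E
```

```text
t14.05 tool phi 1.874 pos phi 2.497 r 0.0342 z 0.1495 Mz -0.035 rxF 0.003 sum -0.032 F [-0.2  0.1 -0.4]
[-1.13417365e-02  5.22711946e-01  1.78865699e+00 -2.24281801e-05
  8.30481814e-01  6.37290468e-02] [-0.02732101  0.01955096]
```

View pics/w8.png

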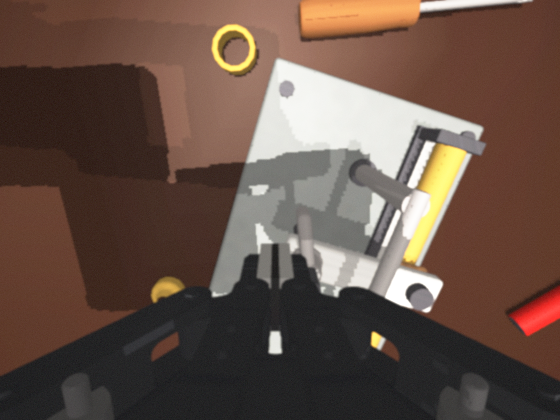

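View pics/s8.png

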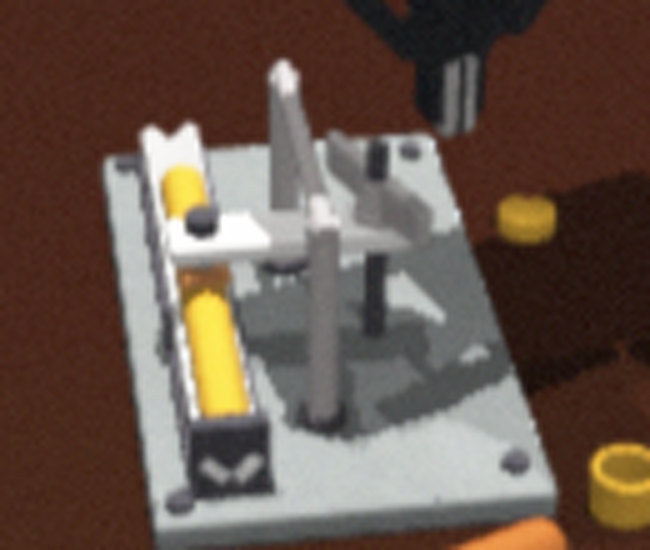

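Request:
arm_command:
  rows:
    - [[-7,0.6,0],0,1]
    - [[0,0,-20],0,1]
    - [[0,0,-20],0,1]
    - [[0,0,-7],0,1]
    - [[0,0,-6],0,1]
    - [[0,0,0],0,1]

```text
t: 14.95
tcp_pos: [0.4995, 0.1059, 0.0969]
tool_rot: [0.733, 0.68, -0.0, -0.0]
force: [0.2, 0.2, 0.1]
finger_gap: -0.003
```

```bash
python3 - <<'E'
from plan import *
torque()
cv2.imwrite("pics/w9.png",manip.snapshot("wrist"))
# current in tool coords; rows for closed pusher: offset d (cw) = -18.5 -> use d=-.0175
s=manip.sense();
p0=1.874
tgt=pose(p0,.028,-.0165); print("to contact",(tgt-s["tcp_pos"][:2])*1000)
rows(p0,.028,-.0165,9,.1,1)
E
```

```text
t14.95 tool phi 1.874 pos phi 2.648 r 0.0390 z 0.0969 Mz -0.015 rxF -0.011 sum -0.026 F [0.2 0.2 0.1]
to contact [10.54827279 -0.70098843]
[[np.float64(3.0), np.float64(1.3), -0.2], -0.1, 1]
[[np.float64(3.1), np.float64(1.0), -0.2], -0.1, 1]
[[np.float64(3.2), np.float64(0.7), -0.2], -0.1, 1]
[[np.float64(3.2), np.float64(0.3), -0.2], -0.1, 1]
[[np.float64(3.2), np.float64(0.0), -0.2], -0.1, 1]
[[np.float64(3.2), np.float64(-0.3), -0.2], -0.1, 1]
[[np.float64(3.2), np.float64(-0.6), -0.2], -0.1, 1]
[[np.float64(3.1), np.float64(-0.9), -0.2], -0.1, 1]
[[np.float64(3.0), np.float64(-1.2), -0.2], -0.1, 1]
```

View pics/w9.png

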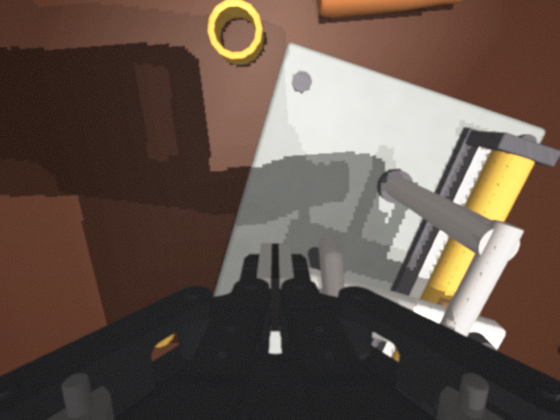

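Request:
arm_command:
  rows:
    - [[2.6,-0.2,0],0,1]
    - [[2.6,-0.2,0],0,1]
    - [[2.6,-0.2,0],0,1]
    - [[2.6,-0.1,0],0,1]

```text
t: 15.5
tcp_pos: [0.5073, 0.1054, 0.0968]
tool_rot: [0.733, 0.68, -0.002, -0.002]
force: [-5.4, 1.2, 4.5]
finger_gap: 0.001
```

```bash
python3 -c "from plan import *; torque()"
```

```text
t15.50 tool phi 1.874 pos phi 2.482 r 0.0341 z 0.0968 Mz 0.009 rxF 0.136 sum 0.145 F [-5.4  1.2  4.5]
```

Request:
arm_command:
  rows:
    - [[3.0,1.3,-0.2],-0.1,1]
    - [[3.1,1.0,-0.2],-0.1,1]

```text
t: 15.75
tcp_pos: [0.513, 0.1084, 0.0963]
tool_rot: [0.798, 0.602, -0.002, -0.002]
force: [-5.5, 3.6, 4.3]
finger_gap: 0.001
```

```bash
python3 -c "from plan import *; torque()"
```

```text
t15.75 tool phi 1.670 pos phi 2.294 r 0.0343 z 0.0963 Mz 0.028 rxF 0.136 sum 0.163 F [-5.5  3.6  4.3]
```

Request:
arm_command:
  rows:
    - [[3.2,0.7,-0.2],-0.1,1]
    - [[3.2,0.3,-0.2],-0.1,1]

```text
t: 16.0
tcp_pos: [0.52, 0.11, 0.0959]
tool_rot: [0.855, 0.519, -0.002, -0.002]
force: [-4.7, 5.8, 3.3]
finger_gap: 0.002
```

```bash
python3 -c "from plan import *; torque()"
```

```text
t16.00 tool phi 1.470 pos phi 2.085 r 0.0342 z 0.0959 Mz 0.085 rxF 0.132 sum 0.217 F [-4.7  5.8  3.3]
```

Request:
arm_command:
  rows:
    - [[3.2,0,-0.2],-0.1,1]
    - [[3.2,-0.3,-0.2],-0.1,1]

```text
t: 16.25
tcp_pos: [0.5272, 0.11, 0.0955]
tool_rot: [0.902, 0.431, -0.001, -0.002]
force: [-2.2, 6.6, 1.8]
finger_gap: 0.002
```

```bash
python3 -c "from plan import *; torque()"
```

```text
t16.25 tool phi 1.270 pos phi 1.874 r 0.0340 z 0.0955 Mz 0.114 rxF 0.090 sum 0.204 F [-2.2  6.6  1.8]
```

Request:
arm_command:
  rows:
    - [[3.2,-0.6,-0.2],-0.1,1]
    - [[3.1,-0.9,-0.2],-0.1,1]

```text
t: 16.5
tcp_pos: [0.5341, 0.1086, 0.0951]
tool_rot: [0.941, 0.339, -0.001, -0.002]
force: [-2.2, 7.4, 0.1]
finger_gap: -0.003
```

```bash
python3 - <<'E'
from plan import *
torque(); print(w2j(manip.sense()["tcp_pos"]))
cv2.imwrite("pics/w10.png",manip.snapshot("wrist"))
cv2.imwrite("pics/s10.png",cv2.resize(manip.snapshot("scene")[160:270,220:350],None,fx=5,fy=5,interpolation=cv2.INTER_CUBIC))
E
```

```text
t16.50 tool phi 1.070 pos phi 1.666 r 0.0339 z 0.0951 Mz 0.076 rxF 0.143 sum 0.218 F [-2.2  7.4  0.1]
[-0.00321567  0.03273441]
```

View pics/w10.png

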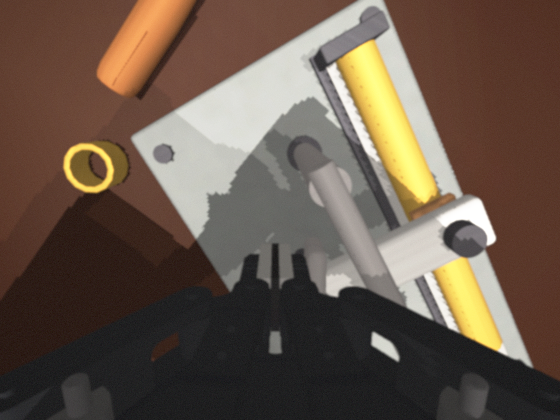

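View pics/s10.png

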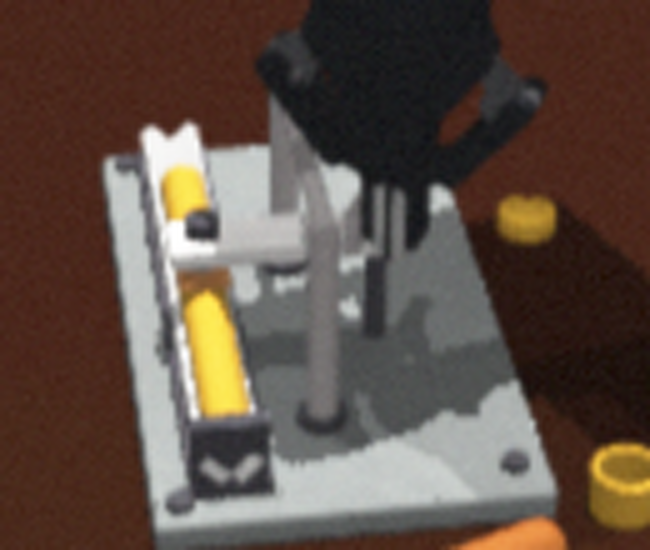

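Request:
arm_command:
  rows:
    - [[-2,2.3,0],0,1]
    - [[0,0,20],0,1]
    - [[0,0,40],0,1]
    - [[-15,-10,15],0.175,0.62]
    - [[-14,-13,0],0.175,0.62]
    - [[0,-15,0],0.175,0.62]
    - [[0,-15,0],0.175,0.62]
    - [[0,0,0],0.175,0.62]
    - [[0,0,0],0.175,0.62]
    - [[0,0,0],0.175,0.62]
    - [[0,0,0],0.175,0.62]
    - [[0,0,0],0.175,0.62]

```text
t: 18.1
tcp_pos: [0.5047, 0.0557, 0.1705]
tool_rot: [0.419, 0.908, 0.0, 0.001]
force: [0.5, -0.5, -0.6]
finger_gap: 0.189
```

Request:
arm_command:
  rows:
    - [[0,0,0],0.175,0.62]
    - [[0,0,0],0.175,0.62]
    - [[0,0,0],0.175,0.62]
    - [[0,0,0],0.175,0.62]
    - [[0,0,0],0.175,0.62]
    - [[0,0,0],0.175,0.62]
    - [[0,0,0],0.175,0.62]
    - [[0,0,0],0.175,0.62]
    - [[0,0,0],0.175,0.62]
    - [[0,0,0],0,0.62]
    - [[0,0,0],0,0.62]

```text
t: 19.48
tcp_pos: [0.5044, 0.0559, 0.1704]
tool_rot: [-0.344, 0.939, -0.0, 0.0]
force: [-0.2, 0.2, -0.3]
finger_gap: 0.19
```

```bash
python3 - <<'E'
from plan import *
torque(); print(manip.sense()["q"],w2j(manip.sense()["tcp_pos"]),(np.array([.5033,.058])-manip.sense()["tcp_pos"][:2])*1000)
cv2.imwrite("pics/w11.png",manip.snapshot("wrist"))
cv2.imwrite("pics/s11.png",cv2.resize(manip.snapshot("scene")[160:270,220:350],None,fx=5,fy=5,interpolation=cv2.INTER_CUBIC))
E
```

```text
t19.48 tool phi 4.221 pos phi 4.303 r 0.0286 z 0.1704 Mz -0.044 rxF -0.007 sum -0.052 F [-0.2  0.2 -0.3]
[-1.10062202e-01  4.77300477e-01  1.79700021e+00 -2.62619939e-04
  8.66658824e-01 -2.38244147e+00] [-0.01136986 -0.02723937] [-1.07977633  2.1202111 ]
```

View pics/w11.png

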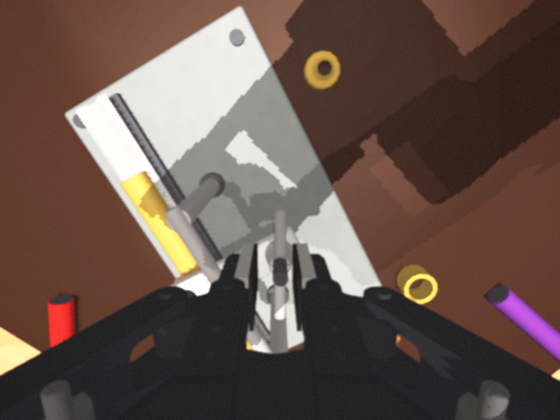

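View pics/s11.png

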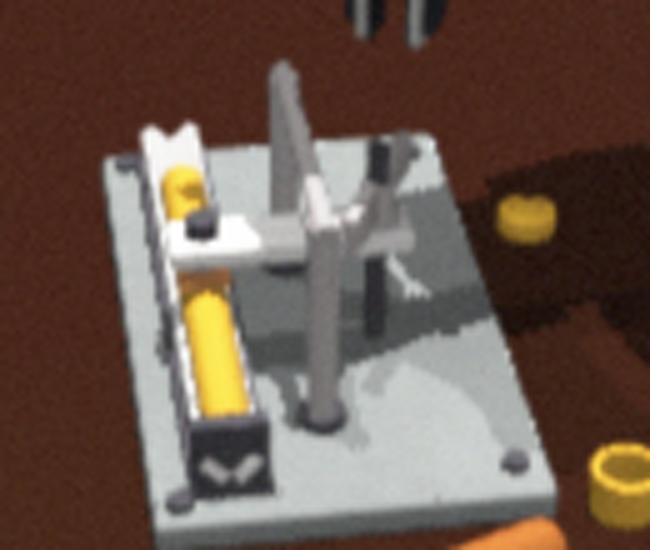

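Request:
arm_command:
  rows:
    - [[-1.1,2.1,-20],0,0.62]
    - [[0,0,-25],0,0.62]
    - [[0,0,-15],0,0.62]
    - [[0,0,-7],0,0.62]
    - [[0,0,-6],0,0.62]
    - [[0,0,-5],0,0.62]
    - [[0,0,0],0,0.62]

```text
t: 20.45
tcp_pos: [0.5031, 0.0581, 0.0923]
tool_rot: [-0.345, 0.939, 0.0, -0.0]
force: [-0.4, 0.2, -0.2]
finger_gap: 0.188
```

```bash
python3 - <<'E'
from plan import *
torque()
cv2.imwrite("pics/w12.png",manip.snapshot("wrist"))
s=manip.sense();p0=4.221
tgt=pose(p0,.028,.005); print("to contact",(tgt-s["tcp_pos"][:2])*1000)
rows(p0,.028,.005,26,.1)
E
```

```text
t20.45 tool phi 4.224 pos phi 4.214 r 0.0281 z 0.0923 Mz -0.051 rxF -0.010 sum -0.061 F [-0.4  0.2 -0.2]
to contact [-3.16982601  3.72428617]
[[np.float64(-1.3), np.float64(2.5), -0.2], -0.1, 0.62]
[[np.float64(-1.0), np.float64(2.6), -0.2], -0.1, 0.62]
[[np.float64(-0.8), np.float64(2.7), -0.2], -0.1, 0.62]
[[np.float64(-0.5), np.float64(2.8), -0.2], -0.1, 0.62]
[[np.float64(-0.2), np.float64(2.8), -0.2], -0.1, 0.62]
[[np.float64(0.1), np.float64(2.8), -0.2], -0.1, 0.62]
[[np.float64(0.4), np.float64(2.8), -0.2], -0.1, 0.62]
[[np.float64(0.6), np.float64(2.8), -0.2], -0.1, 0.62]
[[np.float64(0.9), np.float64(2.7), -0.2], -0.1, 0.62]
[[np.float64(1.2), np.float64(2.6), -0.2], -0.1, 0.62]
[[np.float64(1.4), np.float64(2.5), -0.2], -0.1, 0.62]
[[np.float64(1.7), np.float64(2.3), -0.2], -0.1, 0.62]
[[np.float64(1.9), np.float64(2.1), -0.2], -0.1, 0.62]
[[np.float64(2.1), np.float64(1.9), -0.2], -0.1, 0.62]
[[np.float64(2.3), np.float64(1.7), -0.2], -0.1, 0.62]
[[np.float64(2.4), np.float64(1.5), -0.2], -0.1, 0.62]
[[np.float64(2.6), np.float64(1.2), -0.2], -0.1, 0.62]
[[np.float64(2.7), np.float64(1.0), -0.2], -0.1, 0.62]
[[np.float64(2.8), np.float64(0.7), -0.2], -0.1, 0.62]
[[np.float64(2.8), np.float64(0.4), -0.2], -0.1, 0.62]
[[np.float64(2.8), np.float64(0.1), -0.2], -0.1, 0.62]
[[np.float64(2.8), np.float64(-0.2), -0.2], -0.1, 0.62]
[[np.float64(2.8), np.float64(-0.4), -0.2], -0.1, 0.62]
[[np.float64(2.8), np.float64(-0.7), -0.2], -0.1, 0.62]
[[np.float64(2.7), np.float64(-1.0), -0.2], -0.1, 0.62]
[[np.float64(2.6), np.float64(-1.2), -0.2], -0.1, 0.62]
```

View pics/w12.png

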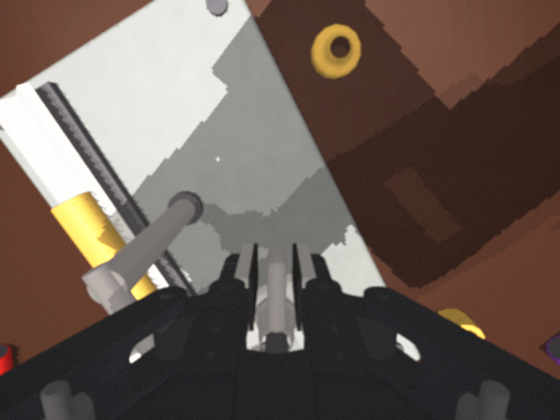

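Request:
arm_command:
  rows:
    - [[-1.6,1.9,0],0,0.62]
    - [[-1.6,1.9,0],0,0.62]
    - [[-1.3,2.5,-0.2],-0.1,0.62]
    - [[-1.0,2.6,-0.2],-0.1,0.62]

```text
t: 21.0
tcp_pos: [0.4985, 0.0659, 0.0923]
tool_rot: [-0.249, 0.969, -0.001, 0.001]
force: [1.1, -6.1, 0.5]
finger_gap: 0.189
```

```bash
python3 -c "from plan import *; torque()"
```

```text
t21.00 tool phi 4.022 pos phi 3.891 r 0.0281 z 0.0923 Mz 0.016 rxF 0.171 sum 0.187 F [ 1.1 -6.1  0.5]
```

Request:
arm_command:
  rows:
    - [[-0.8,2.7,-0.2],-0.1,0.62]

```text
t: 21.12
tcp_pos: [0.4974, 0.0686, 0.0921]
tool_rot: [-0.2, 0.98, -0.001, 0.001]
force: [-0.2, -5.3, 0.1]
finger_gap: 0.19
```

```bash
python3 -c "from plan import *; torque()"
```

```text
t21.12 tool phi 3.922 pos phi 3.788 r 0.0282 z 0.0921 Mz 0.047 rxF 0.143 sum 0.190 F [-0.2 -5.3  0.1]
```

Request:
arm_command:
  rows:
    - [[-0.5,2.8,-0.2],-0.1,0.62]

```text
t: 21.25
tcp_pos: [0.4966, 0.0714, 0.0919]
tool_rot: [-0.151, 0.989, -0.001, 0.0]
force: [-0.6, -6.0, 2.1]
finger_gap: 0.192
```

```bash
python3 -c "from plan import *; torque()"
```

```text
t21.25 tool phi 3.822 pos phi 3.684 r 0.0284 z 0.0919 Mz 0.044 rxF 0.166 sum 0.209 F [-0.6 -6.   2.1]
```

Request:
arm_command:
  rows:
    - [[-0.2,2.8,-0.2],-0.1,0.62]

```text
t: 21.38
tcp_pos: [0.4962, 0.0743, 0.0916]
tool_rot: [-0.101, 0.995, -0.001, 0.0]
force: [-0.0, -5.0, 0.8]
finger_gap: 0.19
```

```bash
python3 -c "from plan import *; torque()"
```

```text
t21.38 tool phi 3.722 pos phi 3.582 r 0.0285 z 0.0916 Mz 0.008 rxF 0.143 sum 0.151 F [-0.  -5.   0.8]
```

Request:
arm_command:
  rows:
    - [[0.1,2.8,-0.2],-0.1,0.62]

```text
t: 21.5
tcp_pos: [0.4959, 0.0771, 0.0914]
tool_rot: [-0.051, 0.999, -0.001, -0.0]
force: [-1.0, -3.9, 1.7]
finger_gap: 0.19
```

```bash
python3 -c "from plan import *; torque()"
```

```text
t21.50 tool phi 3.622 pos phi 3.483 r 0.0287 z 0.0914 Mz 0.037 rxF 0.112 sum 0.149 F [-1.  -3.9  1.7]
```

Request:
arm_command:
  rows:
    - [[0.4,2.8,-0.2],-0.1,0.62]

```text
t: 21.62
tcp_pos: [0.4961, 0.08, 0.0912]
tool_rot: [-0.001, 1.0, -0.001, -0.0]
force: [-0.4, -5.3, 2.5]
finger_gap: 0.188
```

```bash
python3 -c "from plan import *; torque()"
```

```text
t21.62 tool phi 3.522 pos phi 3.383 r 0.0288 z 0.0912 Mz 0.042 rxF 0.152 sum 0.194 F [-0.4 -5.3  2.5]
```

Request:
arm_command:
  rows:
    - [[0.6,2.8,-0.2],-0.1,0.62]

```text
t: 21.75
tcp_pos: [0.4964, 0.0828, 0.091]
tool_rot: [0.049, 0.999, -0.001, -0.001]
force: [-2.3, -4.6, 1.4]
finger_gap: 0.195
```

```bash
python3 -c "from plan import *; torque()"
```

```text
t21.75 tool phi 3.422 pos phi 3.285 r 0.0290 z 0.0910 Mz 0.048 rxF 0.146 sum 0.194 F [-2.3 -4.6  1.4]
```

Request:
arm_command:
  rows:
    - [[0.9,2.7,-0.2],-0.1,0.62]

```text
t: 21.88
tcp_pos: [0.497, 0.0855, 0.0908]
tool_rot: [0.099, 0.995, -0.001, -0.001]
force: [-2.1, -4.5, 4.0]
finger_gap: 0.192
```

```bash
python3 -c "from plan import *; torque()"
```

```text
t21.88 tool phi 3.322 pos phi 3.189 r 0.0292 z 0.0908 Mz 0.049 rxF 0.145 sum 0.194 F [-2.1 -4.5  4. ]
```

Request:
arm_command:
  rows:
    - [[1.2,2.6,-0.2],-0.1,0.62]

```text
t: 22.0
tcp_pos: [0.4979, 0.0882, 0.0906]
tool_rot: [0.148, 0.989, -0.001, -0.001]
force: [-1.8, -3.8, 2.6]
finger_gap: 0.189
```

```bash
python3 -c "
from plan import *
torque()
cv2.imwrite('pics/s13.png',cv2.resize(manip.snapshot('scene')[180:260,230:330],None,fx=7,fy=7,interpolation=cv2.INTER_CUBIC))"
```

```text
t22.00 tool phi 3.222 pos phi 3.094 r 0.0293 z 0.0906 Mz 0.042 rxF 0.124 sum 0.166 F [-1.8 -3.8  2.6]
```

View pics/s13.png

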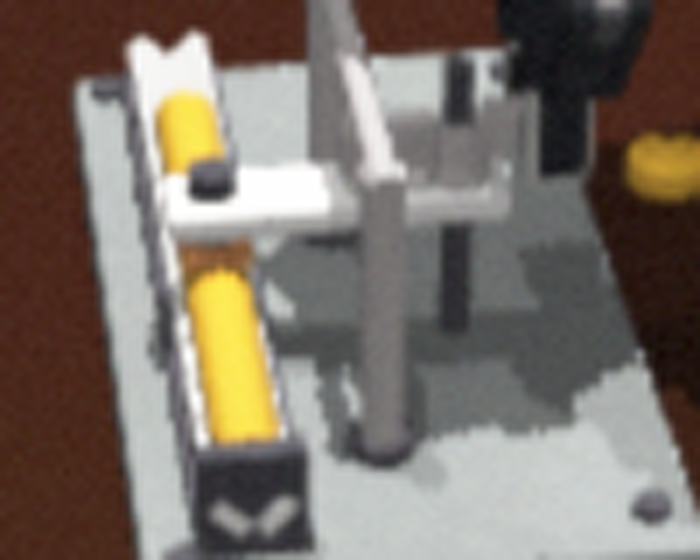

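Request:
arm_command:
  rows:
    - [[1.4,2.5,-0.2],-0.1,0.62]

```text
t: 22.18
tcp_pos: [0.499, 0.0906, 0.0903]
tool_rot: [0.197, 0.98, -0.001, -0.001]
force: [-3.6, -4.7, 3.0]
finger_gap: 0.188
```

```bash
python3 -c "from plan import *; torque()"
```

```text
t22.18 tool phi 3.123 pos phi 3.003 r 0.0295 z 0.0903 Mz 0.089 rxF 0.173 sum 0.262 F [-3.6 -4.7  3. ]
```

Request:
arm_command:
  rows:
    - [[1.7,2.3,-0.2],-0.1,0.62]

```text
t: 22.3
tcp_pos: [0.5004, 0.093, 0.0901]
tool_rot: [0.246, 0.969, -0.001, -0.002]
force: [-3.4, -5.1, 4.6]
finger_gap: 0.191
```

```bash
python3 -c "from plan import *; torque()"
```

```text
t22.30 tool phi 3.022 pos phi 2.910 r 0.0296 z 0.0901 Mz 0.075 rxF 0.180 sum 0.255 F [-3.4 -5.1  4.6]
```

Request:
arm_command:
  rows:
    - [[1.9,2.1,-0.2],-0.1,0.62]

```text
t: 22.42
tcp_pos: [0.5019, 0.0952, 0.0899]
tool_rot: [0.294, 0.956, -0.002, -0.002]
force: [-3.2, -4.8, 3.1]
finger_gap: 0.19
```

```bash
python3 -c "from plan import *; torque()"
```

```text
t22.43 tool phi 2.922 pos phi 2.821 r 0.0297 z 0.0899 Mz 0.056 rxF 0.170 sum 0.227 F [-3.2 -4.8  3.1]
```

Request:
arm_command:
  rows:
    - [[2.1,1.9,-0.2],-0.1,0.62]

```text
t: 22.55
tcp_pos: [0.5036, 0.0971, 0.0896]
tool_rot: [0.342, 0.94, -0.002, -0.002]
force: [-4.3, -4.5, 5.3]
finger_gap: 0.19
```

```bash
python3 -c "from plan import *; torque()"
```

```text
t22.55 tool phi 2.822 pos phi 2.734 r 0.0298 z 0.0896 Mz 0.085 rxF 0.184 sum 0.269 F [-4.3 -4.5  5.3]
```

Request:
arm_command:
  rows:
    - [[2.3,1.7,-0.2],-0.1,0.62]

```text
t: 22.68
tcp_pos: [0.5054, 0.0989, 0.0893]
tool_rot: [0.388, 0.922, -0.002, -0.003]
force: [-4.7, -3.9, 5.1]
finger_gap: 0.189
```

```bash
python3 -c "from plan import *; torque()"
```

```text
t22.68 tool phi 2.722 pos phi 2.648 r 0.0298 z 0.0893 Mz 0.051 rxF 0.184 sum 0.235 F [-4.7 -3.9  5.1]
```

Request:
arm_command:
  rows:
    - [[2.4,1.5,-0.2],-0.1,0.62]

```text
t: 22.8
tcp_pos: [0.5074, 0.1005, 0.0891]
tool_rot: [0.434, 0.901, -0.002, -0.003]
force: [-5.7, -3.6, 5.9]
finger_gap: 0.193
```

```bash
python3 -c "from plan import *; torque()"
```

```text
t22.80 tool phi 2.622 pos phi 2.563 r 0.0299 z 0.0891 Mz 0.126 rxF 0.201 sum 0.327 F [-5.7 -3.6  5.9]
```

Request:
arm_command:
  rows:
    - [[2.6,1.2,-0.2],-0.1,0.62]

```text
t: 22.92
tcp_pos: [0.5095, 0.1018, 0.0888]
tool_rot: [0.478, 0.878, -0.003, -0.004]
force: [-6.5, -2.3, 5.4]
finger_gap: 0.19
```

```bash
python3 -c "from plan import *; torque()"
```

```text
t22.93 tool phi 2.522 pos phi 2.480 r 0.0299 z 0.0888 Mz 0.050 rxF 0.202 sum 0.252 F [-6.5 -2.3  5.4]
```

Request:
arm_command:
  rows:
    - [[2.7,1.0,-0.2],-0.1,0.62]

```text
t: 23.05
tcp_pos: [0.5117, 0.103, 0.0885]
tool_rot: [0.522, 0.853, -0.003, -0.004]
force: [-6.4, -2.4, 6.1]
finger_gap: 0.188
```

```bash
python3 -c "
from plan import *
torque()
cv2.imwrite('pics/s14.png',cv2.resize(manip.snapshot('scene')[180:260,230:330],None,fx=7,fy=7,interpolation=cv2.INTER_CUBIC))"
```

```text
t23.05 tool phi 2.422 pos phi 2.397 r 0.0299 z 0.0885 Mz 0.031 rxF 0.204 sum 0.236 F [-6.4 -2.4  6.1]
```

View pics/s14.png

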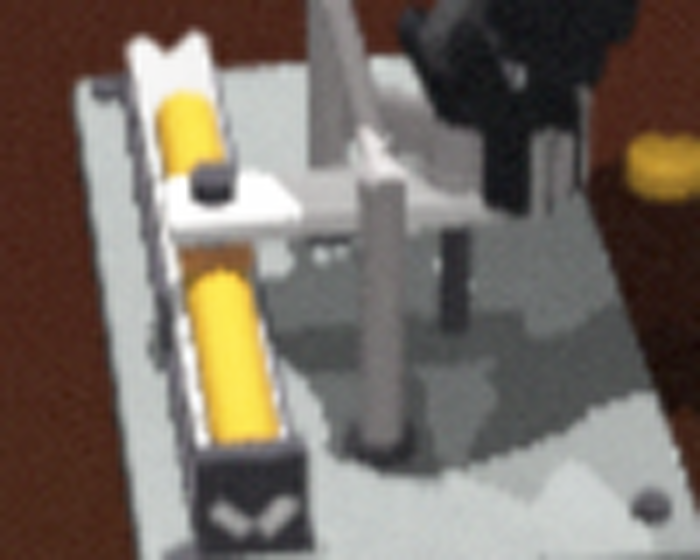

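```bash
cat > fit.py <<'E'
import numpy as np
# q (wing est), sum, rxF
D=[(2.41,.259,.159),(2.61,.212,.166),(3.0,.179,.167),(3.4,.175,.145),(3.58,.273,.174),(3.75,.211,.158),(3.93,.205,.204),(4.1,.213,.167),(4.3,.244,.187),
(4.6,.163,.136),(4.8,.217,.132),(5.0,.204,.09),(5.17,.218,.143),
(5.39,.187,.171),(5.5,.190,.143),(5.6,.209,.166),(5.7,.151,.143),(5.8,.149,.112),(5.9,.194,.152),(6.0,.194,.146),(6.1,.194,.145),(6.2,.166,.124),
(6.28,.262,.173),(6.37,.255,.18),(6.46,.227,.17),(6.55,.269,.184),(6.64,.235,.184),(6.72,.327,.201),(6.8,.252,.202),(6.89,.236,.204)]
def go(D):
    D=np.array(D);q=D[:,0]
    for col,nm,k in ((1,"sum",.1),(2,"rxF",.1)):
        best=[]
        for sel,lab in ((q>0,"all"),(q>5.3,"stroke2")):
            r=[]
            for t in np.arange(5.,7.2,.1):
                m=k*np.clip(q[sel]-t,0,None);y=D[sel,col]-m;b=y.mean();r.append((((y-b)**2).sum(),t,b))
            r.sort();sd=np.sqrt(r[0][0]/(sel.sum()-2))
            ok=[x[1] for x in r if x[0]<r[0][0]+sd**2]
            print(nm,lab,"touch %.1f base %.3f sd %.3f  1sig %.1f-%.1f"%(r[0][1],r[0][2],sd,min(ok),max(ok)))
if __name__=="__main__": go(D)
E
python3 fit.py
python3 - <<'E'
import cv2,numpy as np
ims=[cv2.imread(f"pics/{n}.png") for n in("s11","s13","s14")]
a=cv2.resize(ims[0],None,fx=7/5,fy=7/5,interpolation=cv2.INTER_CUBIC)  # crop origin 220,160 -> 230,180
a=a[140:140+560,70:70+700]
st=[x[150:330,150:300] for x in (a,ims[1],ims[2])]
cv2.imwrite("pics/cmp.png",cv2.resize(np.hstack(st),None,fx=1.7,fy=1.7))
E
```

```text
sum all touch 6.1 base 0.202 sd 0.034  1sig 6.0-6.2
sum stroke2 touch 5.8 base 0.174 sd 0.032  1sig 5.8-6.0
rxF all touch 6.2 base 0.151 sd 0.022  1sig 6.2-6.3
rxF stroke2 touch 6.2 base 0.146 sd 0.015  1sig 6.2-6.2
```

View pics/cmp.png

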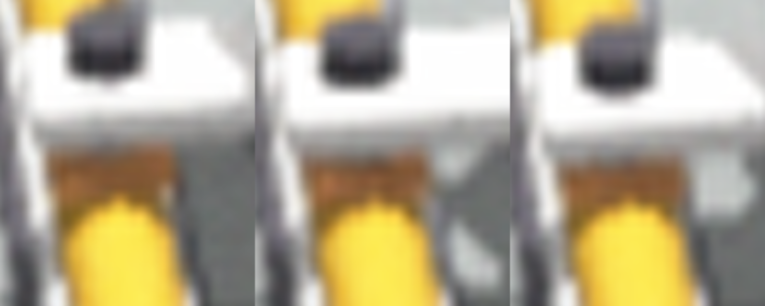

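Request:
arm_command:
  rows:
    - [[2.8,0.7,-0.2],-0.1,0.62]

```text
t: 23.22
tcp_pos: [0.5139, 0.1039, 0.0882]
tool_rot: [0.564, 0.826, -0.003, -0.004]
force: [-7.5, -1.6, 6.7]
finger_gap: 0.188
```

```bash
python3 -c "from plan import *; torque()"
```

```text
t23.23 tool phi 2.322 pos phi 2.318 r 0.0298 z 0.0882 Mz 0.065 rxF 0.227 sum 0.292 F [-7.5 -1.6  6.7]
```

Request:
arm_command:
  rows:
    - [[2.8,0.4,-0.2],-0.1,0.62]

```text
t: 23.35
tcp_pos: [0.5162, 0.1046, 0.0879]
tool_rot: [0.604, 0.797, -0.004, -0.005]
force: [-7.4, 0.4, 6.7]
finger_gap: 0.193
```

```bash
python3 -c "from plan import *; torque()"
```

```text
t23.35 tool phi 2.221 pos phi 2.237 r 0.0298 z 0.0879 Mz 0.061 rxF 0.207 sum 0.269 F [-7.4  0.4  6.7]
```

```bash
python3 - <<'E'
from fit import *
go(D+[(7.0,.292,.227),(7.09,.269,.207)])
E
```

```text
sum all touch 6.1 base 0.201 sd 0.033  1sig 6.1-6.2
sum stroke2 touch 5.9 base 0.180 sd 0.031  1sig 5.8-6.0
rxF all touch 6.3 base 0.152 sd 0.022  1sig 6.2-6.3
rxF stroke2 touch 6.2 base 0.145 sd 0.016  1sig 6.2-6.2
```

Request:
arm_command:
  rows:
    - [[-2,0,0],0,0.62]
    - [[-2.2,0,0],0,0.62]
    - [[0,0,15],0,0.62]
    - [[0,0,30],0,0.62]
    - [[0,0,40],0,0.62]
    - [[-15,0,40],0,0.62]
    - [[-40,0,30],0,0.62]
    - [[-50,10,0],0,0.62]
    - [[-40,40,0],0,0.62]
    - [[0,60,0],0,0.62]
    - [[0,60,0],0,0.62]
    - [[0,0,0],0,0.62]

```text
t: 24.85
tcp_pos: [0.374, 0.2784, 0.245]
tool_rot: [0.601, 0.799, 0.003, 0.001]
force: [0.3, -0.7, 0.1]
finger_gap: 0.188
```

```bash
python3 - <<'E'
from plan import *
torque()
im=manip.snapshot("top");cv2.imwrite("pics/t15r.png",im)
cv2.imwrite("pics/t15.png",cv2.resize(im[150:290,180:380],None,fx=4,fy=4,interpolation=cv2.INTER_CUBIC))
cv2.imwrite("pics/s15.png",cv2.resize(manip.snapshot("scene")[160:270,220:350],None,fx=5,fy=5,interpolation=cv2.INTER_CUBIC))
E
```

```text
t24.85 tool phi 2.230 pos phi 2.589 r 0.2522 z 0.2450 Mz -0.020 rxF 0.035 sum 0.015 F [ 0.3 -0.7  0.1]
```

View pics/t15.png

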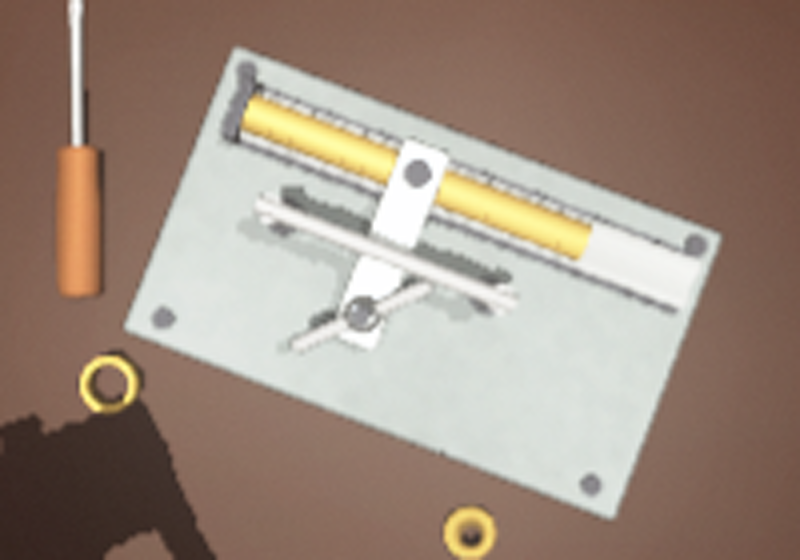

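View pics/s15.png

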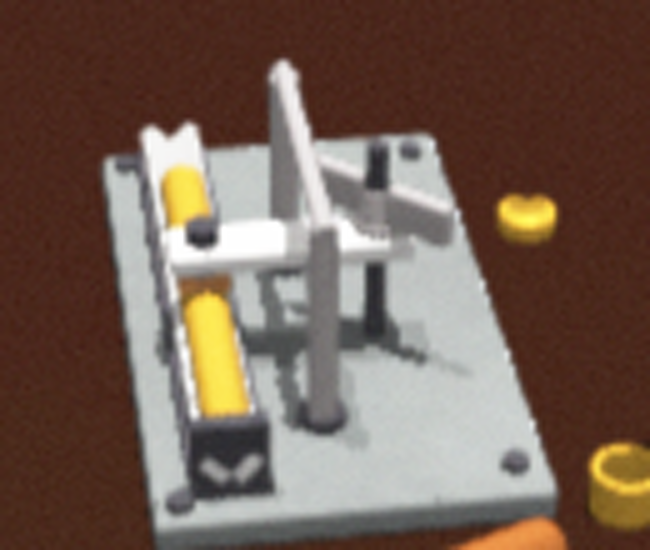

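```bash
python3 - <<'E'
from h import *
c=cal("top");T=lambda z:(180+z[0]/4,150+z[1]/4)
a,b=[w2j(onz(c,T(p),.096)) for p in((292,347),(428,287))]
d=a-b;ph=np.arctan2(d[1],d[0])%(2*np.pi);print(a,b,ph,"q",9.425-ph)
e=w2j(onz(c,T((244,112)),.055));t=w2j(onz(c,T((588,242)),.052));print(e,t)
a,b=[cv2.imread(f"pics/{n}.png")[200:330,150:260] for n in("scenez","s15")]
cv2.imwrite("pics/cmp2.png",cv2.resize(np.hstack([a,b]),None,fx=3,fy=3,interpolation=cv2.INTER_CUBIC))
E
```

```text
[-0.02890894  0.02684548] [ 0.0256248  -0.02754341] 2.357524340142308 q 7.067475659857693
[0.07792508 0.09944296] [ 0.08009056 -0.1012747 ]
```

View pics/cmp2.png

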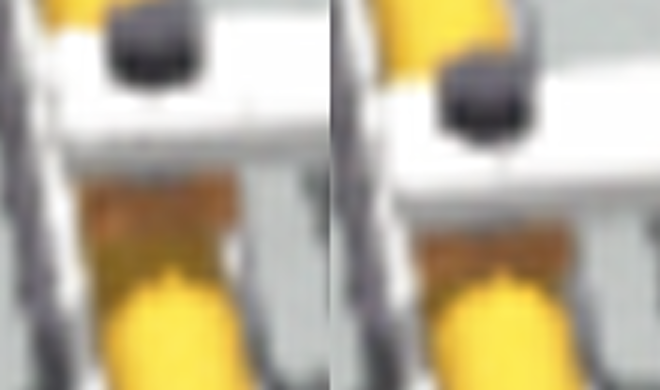

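```bash
python3 -c "from station import manip; print(manip.sense()['t']); print(manip.sign_off())"
```

```text
24.95
the job is handed in; nothing more can be done
None
```

I pushed the tube home, tightened the wing nut to an estimated 40–50 N grip and handed the job in at about 25 s. The arm was clear and touching nothing. No verdict was reported.

- **Tube:** I pushed it at about 3–4 N until the force rose to about 11 N and it stopped moving, so it is against the stop. The last top picture puts its tail at jig y −101 mm and its end at about 99 mm, level with the stop within the roughly 2 mm the camera can resolve. At the end the tube's own end was hard to tell from the stop's edge.
- **Wing nut:** I turned it clockwise in three arcs, from about 2.2 to 7.07 rad, the final angle checked in the top picture. Free turning took about 0.20 N m and the last readings were 0.27–0.29 N m.
- **Grip:** The fits put first touch at about 6.1–6.3 rad, so the nut is 0.8–1.0 rad past touch. One fit, using only the last arc's total torque, gave 5.9 rad, which would mean about 58 N. That is still inside 25–80 N. I could not measure the pad force directly, and single torque readings scatter by about 0.03 N m.
- **Other things:** The highest force I read was about 11 N. The ferrule, cap and driver look unmoved in the last pictures.

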